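Ready the goldsmith's bench: mount the doming stake, cull the spoiled blanks

ROBOT

A 6-joint arm with a two-finger parallel gripper is mounted at the origin on the work surface. World frame = base frame: x ahead of the robot, y to its left, z up, the work surface at z = 0. Lengths are in m, angles in rad, forces in N, time in s.
With the tool pointing down it reaches from about 0.35 to 0.85 m from the base axis. Payload 8.1 kg.
Tool frame: the origin (TCP) lies where the fingers leave the gripper's body, on its centre line; the fingertips stand 84 mm ahead of it and the grasp point (between the pads) lies 65 mm ahead of it; z points along the fingers, y is the line along which they close (so a half turn about z gives the same grasp; the last joint's range is limited). The gripper opens to 93 mm and grips with 3 to 60 N. Pads are 15 mm wide; open, the fingers measure 128 mm over their backs; the gripper's body (75 mm by 188 mm) begins 65 mm behind the grasp point.
Start: joints at [1.104, 0.13, 1.488, -0, 1.523, -0.085], TCP at [0.224, 0.557, 0.303] pointing down, gripper open.
Joint ranges: [-2.96, 2.96], [-0.89, 2.26], [0.02, 2.5], [-1.34, 4.48], [0, 2.73], [-2.66, 2.66]. Speed limits (rad/s): [2.39, 2.39, 2.79, 3.14, 3.14, 3.14].

INTERFACE

Orientations are given as a unit quaternion [x, y, z, w].
In Python, from bench import robot gives the robot as it stands.
- The arm moves only by the tool jog_arm, never from a script. Its argument "increments" is a list of rows, each an object with "dp": the shift along the tool's x, y, z in units of 25 mm (1.0 is 25 mm), a list of three; "roll": the turn about the tool's z in units of 8 degrees (1.0 is 8 degrees). In form: [{"dp": [tx, ty, tz], "roll": roll}, ...]. A call has 1 to 20 rows; each row shifts and turns the commanded pose from where the row before left it, along the tool's axes as they then stand; what a row does not reach is not made up. A row lasts 1/8 s, in which the tool goes at most 62.5 mm and 10.7 degrees, less where a joint would pass 70% of its speed; a pose out of reach is approached as far as the arm can. A call is refused whole if a number of a shift passes 1 or a number of a turn 1, either way. A call with a gripper value outside its range is refused whole. "fingers" is the opening, from 0 (shut) to 1 (fully open), set as the call begins (left out, the last holds). The fingers move at their own pace and stop on an object; the grip force is fixed at half the most. Time passes only in rows, so rows that do not move let the fingers close. It gives the time, the measured TCP pose, the force, the opening and the grip force at its end, in the units of the state.
- robot.observe(): the state, without advancing time (a new reading comes with each control period).
- robot.capture(name): name is "side" or "top" or "wrist"; returns a dict with "img" (480x640x3 uint8, red, green, blue), "camera_matrix" (3x3 intrinsics, pixels), "dist" ([k1, k2, p1, p2, k3] as OpenCV has them; the pictures are not rectified), "R" (3x3) and "t" (3): a world point X has camera coordinates R X + t; the wrist camera has in their place "hand_eye" (4x4, takes a point from camera to tool coordinates, whose origin is the TCP and whose axes are the flange's). Camera axes: x right, y down, z forward; pixel columns grow to the right and rows downward; lengths in m; the calibration is good to about 2 mm. A picture is of the moment at which its call begins: read the wrist's pose just before it. There is no depth.
- robot.job_done(): hands the job in; it is judged then, once.
The state is a dict: "t": time; "joints": joint angles; "dq": joint speeds; "tau": joint torques, N m; "eef_pos": TCP position; "ee_rot": TCP orientation; "contact_force": force on the tool from outside, world axes, zero at the start; "torque": the same for the moment, N m; "width": finger opening in m; "finger_force": force on a finger pad.
Only numpy, scipy, OpenCV 4.12 (cv2) and the standard library are available. Lean on these libraries where they do the work, as an engineer would, in place of code of your own. Each camera call takes 0.05 s, during which the arm holds its last target. There are 200 camera calls.

TASK

Get the bench ready for doming: take the round-headed stake from the wooden block, set it upright and fully home in the collet holder, then turn the brass nut clockwise until it grips the stake firmly. Go through the brass blanks on the mat, put every spoiled one (too short or bent) into the open drawer and slide the drawer fully shut, in whatever order suits you; the straight full-length blanks stay on the mat, and the square-headed stake and everything else on the bench stay where they are.

Things in the scene. Friction and masses are not known exactly. Their poses are not given: they have to be found in the camera images.
- dome_stake: Round-headed steel doming stake, 130 g, upright: shank 10 mm in diameter, 50 mm long (end bevelled), then a round head 22 mm in diameter, 33.5 mm tall, domed on top (sides straight from 52 to 74 mm). Origin: centre of the shank's lower end, z up. Starts in one of the block's two holes, its origin 10 mm, its head 60 to 93 mm above the bench.
- flat_stake: The other stake in the block: same shank, but a square flat-topped head 22 x 22 x 33 mm. To be left where it stands. Origin at the lower end of the shank, z up.
- rack: Fixed wooden block 60 x 150 x 45 mm, origin at the centre of its underside; two upright holes 38 mm either side of the origin along its y, 12 mm wide, 35 mm deep (floor 10 mm above the bench).
- collet_seat (a point): Upright collet holder, fixed: steel foot 80 x 80 x 14 mm, column 30 mm in diameter up to 75 mm, brass nut above it. This point is the floor of the bore, on the axis, z up, 52 mm above the bench. The bore is 12.4 mm wide, 48 mm deep below the nut's top. A stake fully home rests its lower end here, its head 2 mm clear of the nut.
- nut_top (a point): Centre of the nut's top, 100 mm above the bench. Hexagonal brass nut, 36 mm across flats, 24 mm tall; its three pairs of parallel flats face along this frame's x axis and at 60 and 120 degrees from it. The frame turns with the nut. Below it is only the narrower column.
- nut (a joint): Nut angle, rad, grows clockwise seen from above, 0 to 2.8 (end stop); starts slack at 0 to 0.4, stays where it is left. Drives two jaws hidden in the column inward 1 mm per rad: with a stake in they touch its shank at about 1.8 and grip firmly from about 2.4. Turns with 0.15 to 0.2 N m; needs more than one grasp; turning it to the end stop does no harm.
- jaw_a: One of the two small jaws hidden in the column below the nut (origin on the holder's axis); it only shows the grip, never touch it.
- jaw_b: The second jaw, across the bore from the first.
- chest_drawer0 (a joint): Opening of the chest's only drawer in m: 0 shut, starts 0.105 to 0.13 open; it slides out along -x of the drawer frame (toward the robot) and stays where it is left (about 1 N friction).
- drawer_floor (a point): Centre of the drawer's inner floor, moves with the drawer, 22 mm above the bench; z up, -x points out to the handle. Inside 155 mm (x) by 178 mm (y), walls 41 mm above the floor. Open by d, the part from x = -77 mm to x = d - 80 mm is clear of the chest's top. The chest is 200 x 220 mm, 85 mm tall.
- chest_drawer0_handle (a point): Middle of the drawer's bar handle: an 11 mm thick horizontal bar, 110 mm long along y, 47 mm above the bench, standing 35 mm off the drawer's front on its -x side. Pushing it along +x of this frame shuts the drawer.
- mat: Dark rubber mat 200 x 360 x 3 mm, fixed on the bench; origin at the centre of its underside, x across the 200 mm. The blanks lie on it.
- glue: White bottle with red nozzle, 44 mm wide, 125 mm tall, leave it alone. Origin at its underside.
- jar: White jar with green cap, 48 mm wide, 75 mm tall, leave it alone. Origin at its underside.
- burner: Glass spirit burner, 88 mm wide, 92 mm tall, leave it alone. Origin at its underside.
- bench_block: Steel bench block 60 x 60 x 25 mm, leave it alone. Origin at its underside.
- weight: Small steel cylinder 22 mm in diameter, 20 mm tall, standing among the blanks on the mat, leave it alone. Origin at its underside.
- good_a: Sound brass blank, straight bar 50 x 16 x 10 mm (long along x). Its origin is the centre of its underside, z up when it lies as laid; lies flat on the mat, at any yaw. May be absent.
- good_b: Sound brass blank, straight bar 50 x 16 x 10 mm (long along x). Its origin is the centre of its underside, z up when it lies as laid; lies flat on the mat, at any yaw. May be absent.
- good_c: Sound brass blank, straight bar 50 x 16 x 10 mm (long along x). Its origin is the centre of its underside, z up when it lies as laid; lies flat on the mat, at any yaw. May be absent.
- short_a: Spoiled brass blank, too short: 28 x 16 x 10 mm (long along x). Its origin is the centre of its underside, z up when it lies as laid; lies flat on the mat, at any yaw. May be absent.
- short_b: Spoiled brass blank, too short: 28 x 16 x 10 mm (long along x). Its origin is the centre of its underside, z up when it lies as laid; lies flat on the mat, at any yaw. May be absent.
- bent_a: Spoiled brass blank, bent in plan (dog-leg), 16 mm wide, 10 mm thick. Main leg 32 mm long along x, origin at the centre of its underside, z up; at its +x end a second leg runs 26 mm on, turned 0.8 rad toward +y. Grip the main leg across its 16 mm (along y), best 3 mm to the -x side of the origin. Lies flat on the mat at any yaw. May be absent.
- bent_b: Spoiled brass blank, bent in plan (dog-leg), 16 mm wide, 10 mm thick. Main leg 32 mm long along x, origin at the centre of its underside, z up; at its +x end a second leg runs 26 mm on, turned 0.8 rad toward +y. Grip the main leg across its 16 mm (along y), best 3 mm to the -x side of the origin. Lies flat on the mat at any yaw. May be absent.
Mind the look-alikes: they are no part of the job. Leave any blue or turquoise look-alike of the part that bears collet_seat alone.

How it is judged:
On the way, in this order (a step that is already met when the one before it is completed fails the run):
1. the round-headed stake stands fully home in the collet while the nut is still slack (horizontal distance between dome_stake and collet_seat below 0.004 m and z of dome_stake in the frame of collet_seat between -0.004 and 0.004 m and angle between dome_stake's own z axis and vertical below 0.08 rad and value of joint nut below 1.5 rad), for 0.2 s.
2. the nut is turned until both jaws grip the stake (horizontal distance between dome_stake and collet_seat below 0.004 m and z of dome_stake in the frame of collet_seat between -0.004 and 0.004 m and angle between dome_stake's own z axis and vertical below 0.08 rad and contact force between each of jaw_a, jaw_b and dome_stake above 5 N), for 0.2 s.
At the end, for the whole second after the job is handed in: Round-headed stake within 4 mm of its seat in the collet, upright to 0.08 rad, each jaw pressing over 5 N; drawer shut to 5 mm with every spoiled blank present inside; every sound blank on the mat (its centre at most 10 mm past the edge); all at rest (all of step 2 and value of joint chest_drawer0 below 0.005 m and linear speed of each of short_a, short_b, bent_a, bent_b, good_a, good_b, good_c, dome_stake below 0.02 m/s and x of short_a in the frame of drawer_floor between -0.085 and 0.085 m and y of short_a in the frame of drawer_floor between -0.095 and 0.095 m and z of short_a in the frame of drawer_floor between -0.01 and 0.045 m and x of short_b in the frame of drawer_floor between -0.085 and 0.085 m and y of short_b in the frame of drawer_floor between -0.095 and 0.095 m and z of short_b in the frame of drawer_floor between -0.01 and 0.045 m and x of bent_a in the frame of drawer_floor between -0.085 and 0.085 m and y of bent_a in the frame of drawer_floor between -0.095 and 0.095 m and z of bent_a in the frame of drawer_floor between -0.01 and 0.045 m and x of bent_b in the frame of drawer_floor between -0.085 and 0.085 m and y of bent_b in the frame of drawer_floor between -0.095 and 0.095 m and z of bent_b in the frame of drawer_floor between -0.01 and 0.045 m and x of good_a in the frame of mat between -0.11 and 0.11 m and y of good_a in the frame of mat between -0.19 and 0.19 m and z of each of good_a, good_b, good_c in the frame of mat below 0.025 m and x of good_b in the frame of mat between -0.11 and 0.11 m and y of good_b in the frame of mat between -0.19 and 0.19 m and x of good_c in the frame of mat between -0.11 and 0.11 m and y of good_c in the frame of mat between -0.19 and 0.19 m); the robot touches nothing.
It fails at once if the square-headed stake is knocked or pulled out of its place (distance of flat_stake from where it was at the start of the episode above 0.02 m).
It fails at once if the glue bottle, jar, burner or steel block is moved more than 4 cm (distance of any of glue, jar, burner, bench_block from where it was at the start of the episode above 0.04 m).
It fails at once if the small steel cylinder on the mat is moved more than 6 cm (distance of weight from where it was at the start of the episode above 0.06 m).
Of good_a, good_b, good_c only 1 to 3 are there at a start; the rules pass over those that are not, and their reading is None.
Of short_a, short_b, bent_a, bent_b only 3 to 4 are there at a start; the rules pass over those that are not, and their reading is None.
At some moment in a run one of short_a, short_b, bent_a, bent_b, good_a, good_b, good_c may be knocked a few centimetres aside while the robot is not near it.
It also fails if it takes over 192 s, if anything falls off the work surface, if the arm or the gripper's body presses on something with over 40 N, if the wrist force passes 120 N, or if a joint passes its speed limit or range.

## Working session

There is one attempt and no reset: what is moved stays moved. The work goes in short steps, Python scripts to look and compute and a tool call to move; the robot and the scene stay as the last step left them, time stands still between calls to the robot, and variables do not carry over. Pictures are saved under pics/ and viewed, at most 14 in all, crops included, and the job is handed in when it is done.

Besides the shell and the picture viewer there is one more tool, called as name([rows], argument=value, ...), one row to a line, values as JSON. jog_arm: Moves the arm, as the interface text tells. Its arguments: {"type":"object","properties":{"increments":{"type":"array","items":{"type":"object","properties":{"dp":{"type":"array","items":{"type":"number"}},"roll":{"type":"number"}}}},"fingers":{"type":"number"}},"required":["increments"]}

```bash
mkdir -p pics; ls
cat > h.py <<'E'
import numpy as np, cv2, json
from scipy.spatial.transform import Rotation as Rn
from bench import robot
def cap(name, fn=None):
    s=robot.observe(); c=robot.capture(name)
    if 'hand_eye' in c:
        T=np.eye(4); T[:3,:3]=Rn.from_quat(s['ee_rot']).as_matrix(); T[:3,3]=s['eef_pos']
        M=np.linalg.inv(T@np.array(c['hand_eye'])); R,t=M[:3,:3],M[:3,3]
    else: R,t=np.array(c['R']),np.array(c['t'])
    if fn:
        cv2.imwrite('pics/%s.png'%fn,cv2.cvtColor(c['img'],cv2.COLOR_RGB2BGR))
        np.savez('pics/%s.npz'%fn,K=c['camera_matrix'],d=c['dist'],R=R,t=t,img=c['img'])
    return c
def ld(fn): return np.load('pics/%s.npz'%fn)
def px2w(fn,uv,z):
    c=ld(fn); uv=np.array(uv,float).reshape(-1,1,2)
    n=cv2.undistortPoints(uv,c['K'],c['d']).reshape(-1,2)
    R,t=c['R'],c['t']; C=-R.T@t
    D=np.c_[n,np.ones(len(n))]@R
    return C+D*((z-C[2])/D[:,2])[:,None]
def w2px(fn,X):
    c=ld(fn); return cv2.projectPoints(np.array(X,float).reshape(-1,3),cv2.Rodrigues(c['R'])[0],c['t'],c['K'],c['d'])[0].reshape(-1,2)
def st():
    s=robot.observe(); e=Rn.from_quat(s['ee_rot']).as_matrix()
    print('t',round(s['t'],2),'p',np.round(s['eef_pos'],4),'x',np.round(e[:,0],3),'y',np.round(e[:,1],3),'z',np.round(e[:,2],3),'w',round(s['width'],4),'ff',s['finger_force'],'F',np.round(s['contact_force'],1),'q',np.round(s['joints'],3))
E
python3 - <<'E'
from h import *
st()
for n in ('top','side','wrist'):
    cap(n,n+'0'); c=ld(n+'0'); print(n,c['K'].round(1).tolist(),(-c['R'].T@c['t']).round(3),c['R'][2].round(2))
E
```

```text
pics
t 0.0 p [0.2234 0.5564 0.3017] x [-0.928  0.373  0.   ] y [ 0.373  0.928 -0.002] z [-0.001 -0.002 -1.   ] w 0.0931 ff 0.0 F [0.9 0.3 0.8] q [ 1.104  0.131  1.489 -0.     1.523 -0.085]
top [[536.8, 0.0, 317.3], [0.0, 536.8, 228.0], [0.0, 0.0, 1.0]] [ 0.291 -0.01   1.559] [ 0.17 -0.   -0.99]
side [[540.2, 0.0, 316.9], [0.0, 540.2, 242.8], [0.0, 0.0, 1.0]] [1.056 1.117 1.235] [-0.32 -0.67 -0.67]
wrist [[419.8, 0.0, 312.2], [0.0, 419.8, 236.1], [0.0, 0.0, 1.0]] [0.158 0.584 0.383] [ 0.24 -0.1  -0.97]
```

View pics/top0.png

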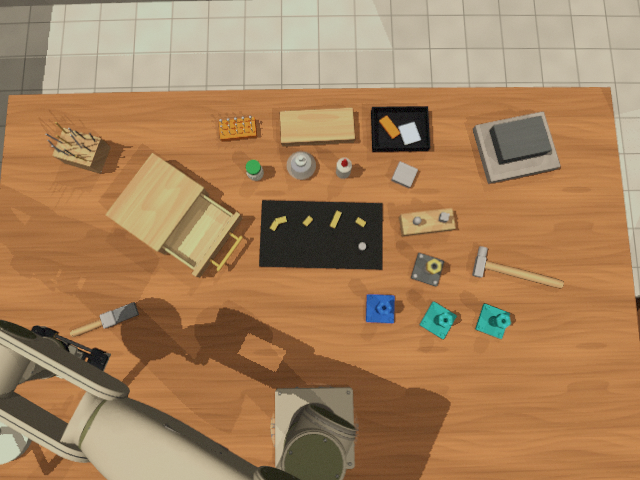

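View pics/side0.png

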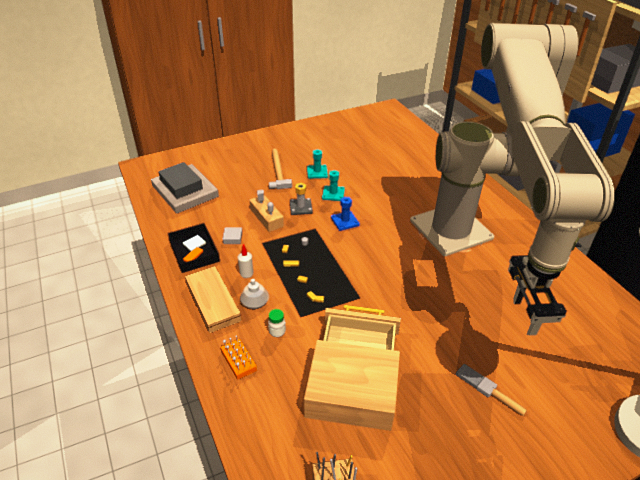

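The top view shows the mat at (262-383, 200-269) with four blanks and the weight at (362,246). The rack is at (428,221), the collet at (430,268), and the open drawer at (205,235). Next I'll enlarge the crops.

Run:
```python
from h import *
im=cv2.imread('pics/top0.png')
a=cv2.resize(im[200:275,258:388],None,fx=6,fy=6,interpolation=cv2.INTER_CUBIC)
cv2.imwrite('pics/c1.png',a[:450,:780])
b=cv2.resize(im[200:295,395:465],None,fx=6,fy=6,interpolation=cv2.INTER_CUBIC)
c=cv2.resize(im[190:285,150:250],None,fx=3.6,fy=6*.6,interpolation=cv2.INTER_CUBIC)
o=np.zeros((570,790,3),np.uint8); o[:570,:420]=b; o[:c.shape[0],425:425+c.shape[1]]=c
cv2.imwrite('pics/c2.png',o)
print(px2w('top0',[[261,201],[383,203],[382,270],[260,267]],0.003).round(3))
print(px2w('top0',[[402,216],[452,210],[455,231],[404,236]],0.045).round(3))
print(px2w('top0',[[419,221],[445,216]],0.093).round(3), px2w('top0',[[434,267]],0.1).round(3))
```

```text
[[ 0.647  0.149  0.003]
 [ 0.635 -0.213  0.003]
 [ 0.436 -0.203  0.003]
 [ 0.45   0.151  0.003]]
[[ 0.587 -0.261  0.045]
 [ 0.602 -0.407  0.045]
 [ 0.541 -0.412  0.045]
 [ 0.528 -0.265  0.045]]
[[ 0.563 -0.3    0.093]
 [ 0.576 -0.374  0.093]] [[ 0.433 -0.334  0.1  ]]
```

View pics/c1.png

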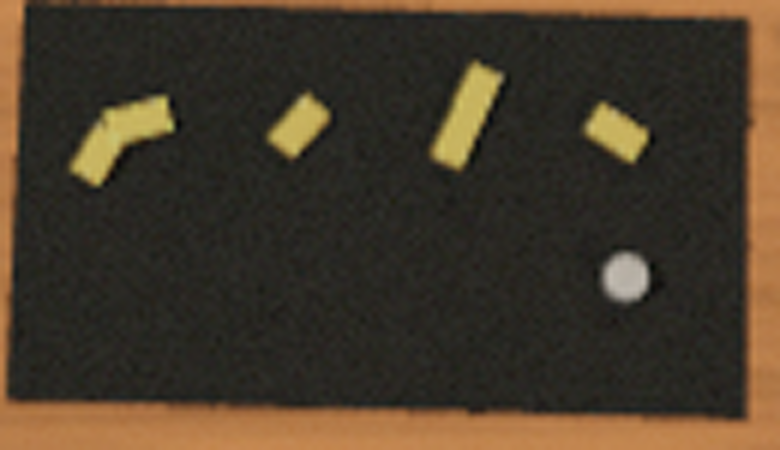

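View pics/c2.png

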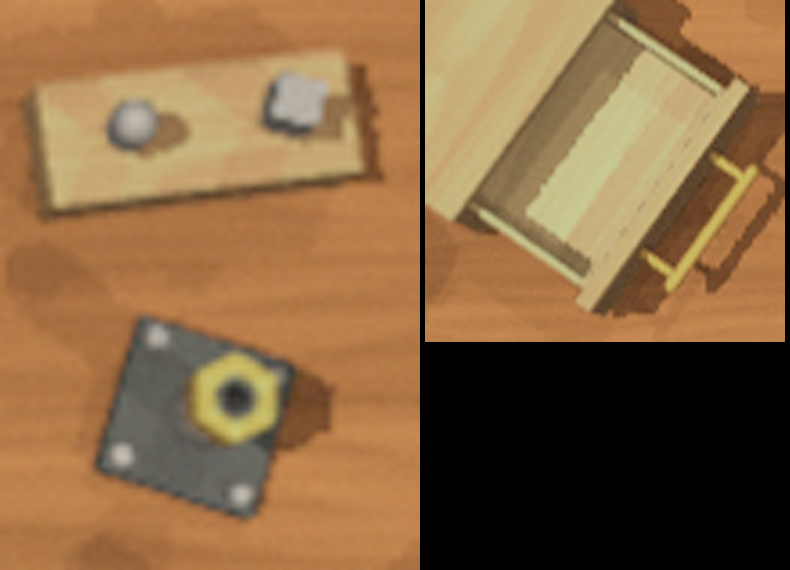

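Crop 1 shows one bent blank, two shorts and one good blank (the third from the left), with the weight at lower right. Crop 2 shows the round stake at the rack's left hole, at full-image pixel (417,220), the square one at (443,217), and the nut at (434,266). Next I'll fly over the mat.

jog_arm([
  {"dp":[-1,-0.84,0]},
  {"dp":[-1,-0.84,0]},
  {"dp":[-1,-0.84,0]},
  {"dp":[-1,-0.84,0]},
  {"dp":[-1,-0.84,0]},
  {"dp":[-1,-0.84,0]},
  {"dp":[-1,-0.84,0]},
  {"dp":[-1,-0.84,0]},
  {"dp":[-1,-0.84,0]},
  {"dp":[-1,-0.84,0]},
  {"dp":[-1,-0.84,0]},
  {"dp":[-1,-0.84,0]},
  {"dp":[-1,-0.84,0]},
  {"dp":[-1,-0.84,0]},
  {"dp":[-1,-0.84,0]},
  {"dp":[-1,-0.84,0]},
  {"dp":[-1,-0.84,0]},
  {"dp":[-1,-0.84,0]},
  {"dp":[-1,-0.84,0]},
  {"dp":[-1,-0.84,0]},
])

```text
$.increments[0]: bad value
```

jog_arm([
  {"dp":[-1,-0.84,0],"roll":0},
  {"dp":[-1,-0.84,0],"roll":0},
  {"dp":[-1,-0.84,0],"roll":0},
  {"dp":[-1,-0.84,0],"roll":0},
  {"dp":[-1,-0.84,0],"roll":0},
  {"dp":[-1,-0.84,0],"roll":0},
  {"dp":[-1,-0.84,0],"roll":0},
  {"dp":[-1,-0.84,0],"roll":0},
  {"dp":[-1,-0.84,0],"roll":0},
  {"dp":[-1,-0.84,0],"roll":0},
  {"dp":[-1,-0.84,0],"roll":0},
  {"dp":[-1,-0.84,0],"roll":0},
  {"dp":[-1,-0.84,0],"roll":0},
  {"dp":[-1,-0.84,0],"roll":0},
  {"dp":[-1,-0.84,0],"roll":0},
  {"dp":[-1,-0.84,0],"roll":0},
  {"dp":[-1,-0.84,0],"roll":0},
  {"dp":[-1,-0.84,0],"roll":0},
  {"dp":[-1,-0.84,0],"roll":0},
  {"dp":[-1,-0.84,0],"roll":0},
])

```text
t: 2.65
eef_pos: [0.5313, -0.0202, 0.3024]
ee_rot: [0.19, 0.982, 0.0, -0.0]
contact_force: [-0.2, -0.1, -0.7]
width: 0.0929
finger_force: 0.0
```

Run:
```python
from h import *
st(); cap('wrist','w1')
```

```text
t 2.65 p [ 0.5313 -0.0202  0.3024] x [-0.928  0.373  0.   ] y [ 0.373  0.928 -0.   ] z [-0.  0. -1.] w 0.0929 ff 0.0 F [-0.2 -0.1 -0.7] q [-0.135 -0.054  1.678  0.     1.518 -1.323]
```

View pics/w1.png

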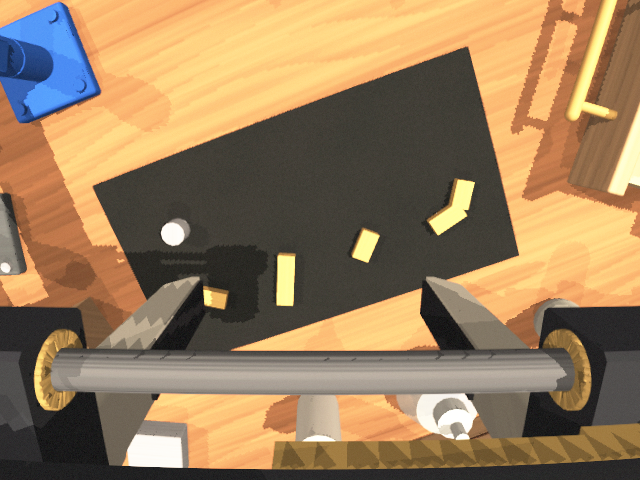

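The wrist view shows a short at (366,245), the bent blank at (452,207), the good one at (286,280), a second short at (215,298) half behind a finger, and the weight at (175,232). Next I'll measure poses.

```bash
cat >> h.py <<'E'
def blanks(fn,z=0.013,box=(0.40,0.67,-0.25,0.18)):
    im=ld(fn)['img']; hsv=cv2.cvtColor(im,cv2.COLOR_RGB2HSV)
    m=cv2.inRange(hsv,(18,70,90),(34,255,255))
    n,lab,sta,cen=cv2.connectedComponentsWithStats(m)
    for i in range(1,n):
        if sta[i,4]<12: continue
        X=px2w(fn,cen[i],z)[0]
        if not(box[0]<X[0]<box[1] and box[2]<X[1]<box[3]): continue
        cs,_=cv2.findContours((lab==i).astype(np.uint8),cv2.RETR_EXTERNAL,cv2.CHAIN_APPROX_NONE)
        W=px2w(fn,cs[0].reshape(-1,2),z)[:,:2]
        r=cv2.minAreaRect((W*1000).astype(np.float32)); b=cv2.boxPoints(r)
        e=[b[1]-b[0],b[2]-b[1]]; L=max(e,key=np.linalg.norm); a=np.degrees(np.arctan2(L[1],L[0]))%180
        print(fn,'px',cen[i].round(0),'c',X[:2].round(4),'rect c',np.round(r[0],1),'size',np.round(sorted(r[1]),1),'long dir deg',round(a,1))
E
python3 - <<'E'
from h import *
blanks('top0'); blanks('w1')
P=lambda x,y:(395+x/6,200+y/6)
Q=lambda x,y:(150+(x-425)/3.6,190+y/3.6)
print('handle',px2w('top0',[Q(755,170),Q(672,287)],0.047).round(4))
print('front top corners',px2w('top0',[Q(742,80),Q(588,310)],0.063).round(4))
print('chest front top',px2w('top0',[Q(612,5),Q(455,218)],0.085).round(4))
print('bent w1 px',px2w('w1',[[473,182],[467,210],[452,180],[428,222],[438,235],[447,203]],0.013).round(4))
E
```

```text
top0 px [335. 219.] c [ 0.5878 -0.07  ] rect c [587.8 -69.9] size [18.1 52.6] long dir deg 156.0
top0 px [307. 220.] c [0.5838 0.0113] rect c [583.8  11.2] size [16.8 29.4] long dir deg 134.7
top0 px [278. 222.] c [0.5803 0.0992] rect c [581.2  99.5] size [26.8 56.3] long dir deg 126.7
top0 px [360. 222.] c [ 0.5779 -0.1434] rect c [ 578.  -143.2] size [19.  29.3] long dir deg 54.7
w1 px [241.  72.] c [ 0.4029 -0.0314] rect c [393.8 -23.7] size [ 93.4 390.3] long dir deg 89.6
w1 px [471.  24.] c [0.4378 0.1599] rect c [437.6 159.8] size [ 2.7 12.1] long dir deg 84.1
w1 px [493.  62.] c [0.4728 0.1688] rect c [472.5 170.6] size [ 4.9 37.1] long dir deg 90.0
w1 px [486.  75.] c [0.4811 0.1596] rect c [481.1 159.9] size [ 2.2 15.7] long dir deg 90.5
w1 px [500.  84.] c [0.4921 0.1695] rect c [491.4 172.7] size [ 9.6 42.3] long dir deg 91.2
w1 px [320.  88.] c [0.4399 0.0244] rect c [439.6  23.3] size [ 3.2 17.5] long dir deg 89.3
w1 px [204. 139.] c [ 0.4413 -0.084 ] rect c [440.9 -83.2] size [ 4.4 60.4] long dir deg 87.4
w1 px [499. 131.] c [0.5297 0.157 ] rect c [529.6 158.2] size [ 4
[... 1087 characters left out ...]
8 -0.14  ] rect c [ 579.8 -139.8] size [15.6 22.9] long dir deg 56.9
w1 px [382. 326.] c [6.668e-01 3.000e-04] rect c [670.6  -3.3] size [ 50.4 100. ] long dir deg 91.3
w1 px [353. 312.] c [ 0.6424 -0.0211] rect c [643.2 -17.3] size [ 3.7 51.2] long dir deg 87.7
w1 px [287. 340.] c [ 0.6458 -0.0917] rect c [649.2 -95.6] size [22.1 87.6] long dir deg 87.6
handle [[0.5316 0.1992 0.047 ]
 [0.4397 0.2637 0.047 ]]
front top corners [[0.6013 0.2079 0.063 ]
 [0.4211 0.3259 0.063 ]]
chest front top [[0.6584 0.3076 0.085 ]
 [0.4915 0.4257 0.085 ]]
bent w1 px [[0.5642 0.1226 0.013 ]
 [0.5867 0.1102 0.013 ]
 [0.5555 0.1054 0.013 ]
 [0.5841 0.0735 0.013 ]
 [0.5993 0.0784 0.013 ]
 [0.5737 0.095  0.013 ]]
```

```bash
cat >> h.py <<'E'
def plan(*wps):
    "wps: (x,y,z,angle deg of tool y, mod 180); prints roll units then shift units, in the order roll first"
    s=robot.observe(); e=Rn.from_quat(s['ee_rot']).as_matrix(); p=np.array(s['eef_pos']); a=np.degrees(np.arctan2(e[1,1],e[0,1]))
    q=s['joints'][5]; q1=s['joints'][0]; 
    for x,y,z,t in wps:
        for r in sorted([((a-t)+90)%180-90, ((a-t)+90)%180-90-180, ((a-t)+90)%180-90+180],key=abs)[:2]:
            b=np.radians(a-r); Y=np.array([np.cos(b),np.sin(b)]); X=np.array([-Y[1],Y[0]])
            d=np.array([x,y])-p[:2]
            naz=np.arctan2(y,x)-.09; q6=naz+np.pi/2-(b+np.pi/2); q6=(q6+np.pi)%(2*np.pi)-np.pi
            print('->',(x,y,z,t),'roll u',round(r/8,2),'dp u',np.round([d@X/.025,d@Y/.025,(p[2]-z)/.025],2),'q6~',round(q6,2))
            if r==sorted([((a-t)+90)%180-90, ((a-t)+90)%180-90-180, ((a-t)+90)%180-90+180],key=abs)[0]: keep=r
        a-=keep; p=np.array([x,y,z])
E
python3 - <<'E'
from h import *
print(px2w('top0',[[198.6,231.7]],0.022))
c=np.array([.543,.3145]); v=np.array([.824,-.566])
x,y=c-.06*v
plan((.584,.0125,.09,47.),(.584,.0125,.19,47.),(x,y,.19,55.5),(x,y,.12,55.5))
E
```

```text
[[0.55375799 0.32828473 0.022     ]]
-> (0.584, 0.0125, 0.09, 47.0) roll u 2.63 dp u [-0.53  2.45  8.49] q6~ -0.89
-> (0.584, 0.0125, 0.09, 47.0) roll u -19.87 dp u [ 0.53 -2.45  8.49] q6~ 2.25
-> (0.584, 0.0125, 0.19, 47.0) roll u 0.0 dp u [ 0.  0. -4.] q6~ -0.89
-> (0.584, 0.0125, 0.19, 47.0) roll u -22.5 dp u [ 0.  0. -4.] q6~ 2.25
-> (np.float64(0.49356000000000005), np.float64(0.34846), 0.19, 55.5) roll u -1.06 dp u [10.59  9.03  0.  ] q6~ -0.44
-> (np.float64(0.49356000000000005), np.float64(0.34846), 0.19, 55.5) roll u 21.44 dp u [-10.59  -9.03   0.  ] q6~ 2.7
-> (np.float64(0.49356000000000005), np.float64(0.34846), 0.12, 55.5) roll u 0.0 dp u [0.  0.  2.8] q6~ -0.44
-> (np.float64(0.49356000000000005), np.float64(0.34846), 0.12, 55.5) roll u -22.5 dp u [0.  0.  2.8] q6~ 2.7
```

jog_arm([
  {"dp":[0,0,0.8],"roll":0.88},
  {"dp":[0,0,0.8],"roll":0.88},
  {"dp":[0,0,0.8],"roll":0.88},
  {"dp":[-0.18,0.82,0.9],"roll":0},
  {"dp":[-0.18,0.82,0.9],"roll":0},
  {"dp":[-0.17,0.81,0.9],"roll":0},
  {"dp":[0,0,0.8],"roll":0},
  {"dp":[0,0,0.8],"roll":0},
  {"dp":[0,0,0.8],"roll":0},
  {"dp":[0,0,0.6],"roll":0},
  {"dp":[0,0,0.39],"roll":0},
  {"dp":[0,0,0],"roll":0},
  {"dp":[0,0,0],"roll":0},
], fingers=0.5)

```text
t: 4.32
eef_pos: [0.583, 0.0165, 0.0912]
ee_rot: [0.366, 0.93, 0.0, 0.001]
contact_force: [0.2, 0.3, -0.6]
width: 0.0466
finger_force: 0.0
```

jog_arm([
  {"dp":[0,0,0],"roll":0},
  {"dp":[0,0,0],"roll":0},
  {"dp":[0,0,0],"roll":0},
  {"dp":[0,0,0],"roll":0},
  {"dp":[0,0,0],"roll":0},
], fingers=0)

```text
t: 4.95
eef_pos: [0.5826, 0.0165, 0.0906]
ee_rot: [0.366, 0.93, 0.0, 0.0]
contact_force: [-0.7, 0.5, 2.3]
width: 0.0153
finger_force: 30.0
```

jog_arm([
  {"dp":[0,0,-0.8],"roll":0},
  {"dp":[0,0,-1],"roll":-0.53},
  {"dp":[0,0,-1],"roll":-0.53},
  {"dp":[0,0,-1],"roll":0},
  {"dp":[0.95,0.84,0],"roll":0},
  {"dp":[0.95,0.84,0],"roll":0},
  {"dp":[0.95,0.84,0],"roll":0},
  {"dp":[0.95,0.84,0],"roll":0},
  {"dp":[0.95,0.84,0],"roll":0},
  {"dp":[0.95,0.84,0],"roll":0},
  {"dp":[0.95,0.84,0],"roll":0},
  {"dp":[0.95,0.84,0],"roll":0},
  {"dp":[0.95,0.84,0],"roll":0},
  {"dp":[0.95,0.84,0],"roll":0},
  {"dp":[0.92,0.81,0],"roll":0},
  {"dp":[0,0,0],"roll":0},
])

```text
t: 6.95
eef_pos: [0.4978, 0.3558, 0.1869]
ee_rot: [0.295, 0.955, 0.001, 0.0]
contact_force: [0.0, 0.2, -0.9]
width: 0.0158
finger_force: 30.0
```

Run:
```python
from h import *
st(); cap('wrist','w2');
```

```text
t 6.95 p [0.4978 0.3558 0.1869] x [-0.825  0.564 -0.   ] y [0.564 0.825 0.002] z [ 0.001  0.001 -1.   ] w 0.0158 ff 29.99985247850418 F [ 0.   0.2 -0.9] q [ 0.537  0.241  1.579  0.     1.32  -0.435]
```

View pics/w2.png

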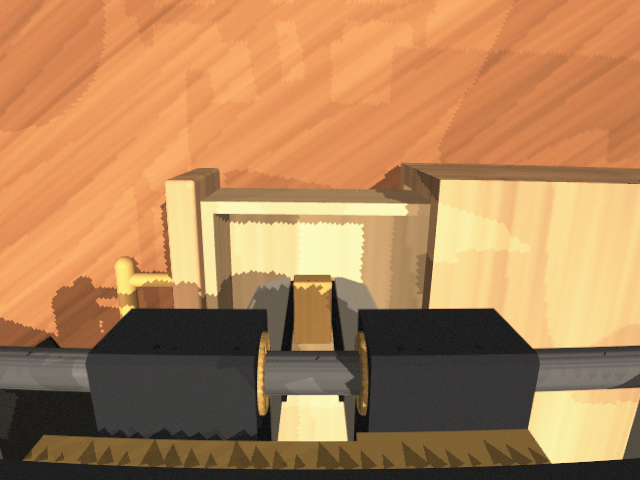

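The wrist view shows the held short at px (312,300), between the drawer front's inner face (x 222) and the chest edge (x 437). The side wall is at row 205. It's well placed, so I'll lower and release.

jog_arm([
  {"dp":[0,0,0.9],"roll":0},
  {"dp":[0,0,0.9],"roll":0},
  {"dp":[0,0,0.6],"roll":0},
  {"dp":[0,0,0.3],"roll":0},
  {"dp":[0,0,0],"roll":0},
])

```text
t: 7.62
eef_pos: [0.4984, 0.3535, 0.1179]
ee_rot: [0.297, 0.955, -0.0, -0.0]
contact_force: [0.9, 0.2, -0.6]
width: 0.0151
finger_force: 30.0
```

jog_arm([
  {"dp":[0,0,0],"roll":0},
  {"dp":[0,0,0],"roll":0},
  {"dp":[0,0,0],"roll":0},
  {"dp":[0,0,-0.5],"roll":0},
  {"dp":[0,0,-1],"roll":0},
  {"dp":[0,0,-1],"roll":0},
  {"dp":[0,0,-1],"roll":0},
  {"dp":[0,0,-1],"roll":0},
], fingers=0.35)

```text
t: 8.62
eef_pos: [0.4984, 0.3539, 0.2325]
ee_rot: [0.297, 0.955, 0.0, 0.0]
contact_force: [-0.9, 1.4, 0.3]
width: 0.0328
finger_force: 0.0
```

Run:
```python
from h import *
st(); cap('top','top1'); blanks('top1')
f=px2w('w2',[[218,205],[205,205],[420,198]],0.063); g=px2w('w2',[[437,182],[428,300]],.085)
u=np.array([.564,.825]); v=np.array([.825,-.564])
c=np.array([.548,.32])
for q in list(f)+list(g): print(q.round(4),'along u',((q[:2]-c)@u).round(4),'along v',((q[:2]-c)@v).round(4))
plan((.577,-.1435,.2,145.),(.577,-.1435,.09,145.))
# bent: overlay candidate
```

```text
t 8.62 p [0.4984 0.3539 0.2325] x [-0.824  0.567 -0.   ] y [0.567 0.824 0.001] z [ 0.001  0.001 -1.   ] w 0.0328 ff 0.0 F [-0.9  1.4  0.3] q [ 0.534  0.201  1.539 -0.     1.4   -0.435]
top1 px [335. 219.] c [ 0.5876 -0.07  ] rect c [587.7 -69.7] size [18.4 52.2] long dir deg 152.7
top1 px [278. 222.] c [0.5807 0.0991] rect c [581.2  99.5] size [26.8 56.3] long dir deg 126.7
top1 px [360. 222.] c [ 0.5779 -0.1434] rect c [ 578.  -143.2] size [19.  29.3] long dir deg 54.7
[0.4449 0.3364 0.063 ] along u -0.0446 along v -0.0943
[0.4412 0.3311 0.063 ] along u -0.0511 along v -0.0943
[0.4986 0.4214 0.063 ] along u 0.0558 along v -0.0979
[0.4904 0.4286 0.085 ] along u 0.0571 along v -0.1088
[0.5367 0.3971 0.085 ] along u 0.0572 along v -0.0528
-> (0.577, -0.1435, 0.2, 145.0) roll u -11.19 dp u [ 14.55 -13.96   1.47] q6~ -2.86
-> (0.577, -0.1435, 0.2, 145.0) roll u 11.31 dp u [-14.55  13.96   1.47] q6~ 0.28
-> (0.577, -0.1435, 0.09, 145.0) roll u 0.0 dp u [0.  0.  4.4] q6~ -2.86
-> (0.577, -0.1435, 0.09, 145.0) roll u -22.5 dp u [0.  0.  4.4] q6~ 0.28
```

```bash
cat >> h.py <<'E'
def fitbent(fn,box,z=0.013):
    from scipy.optimize import minimize
    im=ld(fn)['img']; m=cv2.inRange(cv2.cvtColor(im,cv2.COLOR_RGB2HSV),(18,70,90),(34,255,255))
    g=np.arange(0,120); gx,gy=np.meshgrid(box[0]+g*.001,box[1]+g*.001)
    uv=w2px(fn,np.c_[gx.ravel(),gy.ravel(),np.full(gx.size,z)]).astype(np.float32)
    M=cv2.remap(m,uv[:,0].reshape(120,120),uv[:,1].reshape(120,120),cv2.INTER_LINEAR)/255.
    c0=np.array([gx[M>.5].mean(),gy[M>.5].mean()])
    def f(p):
        c,s=np.cos(p[2]),np.sin(p[2]); X=(gx-p[0])*c+(gy-p[1])*s; Y=-(gx-p[0])*s+(gy-p[1])*c
        a=(abs(X)<.016)&(abs(Y)<.008); c,s=np.cos(.8),np.sin(.8); X2=(X-.016)*c+Y*s; Y2=-(X-.016)*s+Y*c
        b=(X2>-.002)&(X2<.026)&(abs(Y2)<.008); return (abs((a|b)-M)).sum()
    best=min((minimize(f,[*(c0-.01*np.array([np.cos(w),np.sin(w)])),w],method='Nelder-Mead',options=dict(initial_simplex=np.array([[*(c0-.01*np.array([np.cos(w),np.sin(w)])),w]]*4)+np.vstack([np.zeros(3),np.diag([.006,.006,.3])]))) for w in np.arange(0,6.28,.4)),key=lambda r:r.fun)
    p=best.x; q=p[:2]-.003*np.array([np.cos(p[2]),np.sin(p[2])])
    print(fn,'bent',p[:2].round(4),'yaw deg',np.degrees(p[2]).round(1)%360,'cost',best.fun.round(0),'grip',q.round(4),'tool y ang',np.degrees(p[2]).round(1)+90)
    return q,np.degrees(p[2])+90
E
python3 - <<'E'
from h import *
fitbent('w1',(.52,.04)); q,a=fitbent('top1',(.52,.04))
plan((*q,.2,a),(*q,.09,a))
E
```

```text
w1 bent [0.5876 0.0901] yaw deg 107.3 cost 685.0 grip [0.5885 0.0873] tool y ang 197.3
top1 bent [0.588  0.0899] yaw deg 108.6 cost 212.0 grip [0.589  0.0871] tool y ang 198.6
-> (np.float64(0.5889691982979808), np.float64(0.08705497597287462), 0.2, np.float64(198.59086340238633)) roll u 4.61 dp u [-11.29  -0.03   1.47] q6~ -0.27
-> (np.float64(0.5889691982979808), np.float64(0.08705497597287462), 0.2, np.float64(198.59086340238633)) roll u -17.89 dp u [11.29  0.03  1.47] q6~ 2.87
-> (np.float64(0.5889691982979808), np.float64(0.08705497597287462), 0.09, np.float64(198.59086340238633)) roll u 0.0 dp u [0.  0.  4.4] q6~ -0.27
-> (np.float64(0.5889691982979808), np.float64(0.08705497597287462), 0.09, np.float64(198.59086340238633)) roll u -22.5 dp u [0.  0.  4.4] q6~ 2.87
```

jog_arm([
  {"dp":[0,0,0],"roll":0.92},
  {"dp":[0,0,0],"roll":0.92},
  {"dp":[0,0,0],"roll":0.92},
  {"dp":[0,0,0],"roll":0.92},
  {"dp":[0,0,0],"roll":0.92},
  {"dp":[-0.94,0,0],"roll":0},
  {"dp":[-0.94,0,0],"roll":0},
  {"dp":[-0.94,0,0],"roll":0},
  {"dp":[-0.94,0,0],"roll":0},
  {"dp":[-0.94,0,0],"roll":0},
  {"dp":[-0.94,0,0],"roll":0},
  {"dp":[-0.94,0,0],"roll":0},
  {"dp":[-0.94,0,0],"roll":0},
  {"dp":[-0.94,0,0],"roll":0},
  {"dp":[-0.94,0,0.8],"roll":0},
  {"dp":[-0.94,0,0.8],"roll":0},
  {"dp":[-0.94,0,0.8],"roll":0},
  {"dp":[0,0,0.8],"roll":0},
  {"dp":[0,0,0],"roll":0},
  {"dp":[0,0,0],"roll":0},
], fingers=0.5)

```text
t: 11.18
eef_pos: [0.5888, 0.0876, 0.1511]
ee_rot: [0.583, 0.813, 0.0, 0.0]
contact_force: [-0.2, -0.0, 0.6]
width: 0.0464
finger_force: 0.0
```

Run:
```python
from h import *
st(); plan((.5888,.0872,.09,18.))
```

```text
t 11.18 p [0.5888 0.0876 0.1511] x [-0.321  0.947  0.   ] y [0.947 0.321 0.001] z [ 0.001  0.    -1.   ] w 0.0464 ff 0.0 F [-0.2 -0.   0.6] q [ 0.061  0.237  1.653  0.     1.251 -0.266]
-> (0.5888, 0.0872, 0.09, 18.0) roll u 0.09 dp u [-0.02 -0.    2.45] q6~ -0.26
-> (0.5888, 0.0872, 0.09, 18.0) roll u -22.41 dp u [0.02 0.   2.45] q6~ 2.88
```

jog_arm([
  {"dp":[0,0,0.8],"roll":0},
  {"dp":[0,0,0.8],"roll":0},
  {"dp":[0,0,0.6],"roll":0},
  {"dp":[0,0,0.24],"roll":0},
  {"dp":[0,0,0],"roll":0},
])

```text
t: 11.8
eef_pos: [0.5884, 0.0867, 0.0888]
ee_rot: [0.583, 0.813, -0.0, -0.0]
contact_force: [-0.3, 0.1, -0.1]
width: 0.0466
finger_force: 0.0
```

jog_arm([
  {"dp":[0,0,0],"roll":0},
  {"dp":[0,0,0],"roll":0},
  {"dp":[0,0,0],"roll":0},
  {"dp":[0,0,0],"roll":0},
  {"dp":[0,0,-0.8],"roll":0},
  {"dp":[0,0,-1],"roll":0},
  {"dp":[0,0,-1],"roll":0},
  {"dp":[0,0,-1],"roll":0},
  {"dp":[0,0,0],"roll":0},
], fingers=0)

```text
t: 12.92
eef_pos: [0.5905, 0.0868, 0.1884]
ee_rot: [0.583, 0.813, 0.002, 0.002]
contact_force: [-0.1, -0.2, -0.0]
width: 0.0153
finger_force: 29.4
```

Run:
```python
from h import *
st(); plan((.6005,.291,.19,55.5))
```

```text
t 12.93 p [0.5905 0.0868 0.1884] x [-0.32   0.947 -0.002] y [0.947 0.32  0.006] z [ 0.006  0.    -1.   ] w 0.0153 ff 29.355473220348358 F [-0.1 -0.2 -0. ] q [ 0.06   0.198  1.626  0.     1.311 -0.266]
-> (0.6005, 0.291, 0.19, 55.5) roll u -4.6 dp u [ 4.3   6.96 -0.06] q6~ -0.61
-> (0.6005, 0.291, 0.19, 55.5) roll u 17.9 dp u [-4.3  -6.96 -0.06] q6~ 2.53
```

jog_arm([
  {"dp":[0,0,0],"roll":-0.92},
  {"dp":[0,0,0],"roll":-0.92},
  {"dp":[0,0,0],"roll":-0.92},
  {"dp":[0,0,0],"roll":-0.92},
  {"dp":[0,0,0],"roll":-0.92},
  {"dp":[0.61,0.99,0],"roll":0},
  {"dp":[0.61,0.99,0],"roll":0},
  {"dp":[0.61,0.99,0],"roll":0},
  {"dp":[0.61,0.99,0],"roll":0},
  {"dp":[0.61,0.99,0],"roll":0},
  {"dp":[0.61,0.99,0],"roll":0},
  {"dp":[0.61,0.99,0],"roll":0},
  {"dp":[0,0,0],"roll":0},
  {"dp":[0,0,0.8],"roll":0},
  {"dp":[0,0,0.8],"roll":0},
  {"dp":[0,0,0.8],"roll":0},
  {"dp":[0,0,0.4],"roll":0},
  {"dp":[0,0,0],"roll":0},
])

```text
t: 15.18
eef_pos: [0.5982, 0.2894, 0.1129]
ee_rot: [0.297, 0.955, -0.001, -0.001]
contact_force: [-0.4, 0.4, -0.5]
width: 0.0154
finger_force: 29.4
```

jog_arm([
  {"dp":[0,0,0],"roll":0},
  {"dp":[0,0,0],"roll":0},
  {"dp":[0,0,0],"roll":0},
  {"dp":[0,0,-0.5],"roll":0},
  {"dp":[0,0,-1],"roll":0},
  {"dp":[0,0,-1],"roll":0},
  {"dp":[0,0,-1],"roll":0},
  {"dp":[0,0,-1],"roll":0},
], fingers=0.35)

```text
t: 16.18
eef_pos: [0.599, 0.29, 0.2291]
ee_rot: [0.297, 0.955, 0.0, 0.001]
contact_force: [-0.1, 0.2, 0.8]
width: 0.0322
finger_force: 0.0
```

Run:
```python
from h import *
st(); cap('top','top2'); blanks('top2'); cap('wrist','w3')
plan((.577,-.1435,.2,145.),(.577,-.1435,.09,145.))
```

```text
t 16.18 p [0.599  0.29   0.2291] x [-0.824  0.567 -0.001] y [0.567 0.824 0.001] z [ 0.001  0.    -1.   ] w 0.0322 ff 0.0 F [-0.1  0.2  0.8] q [ 0.374  0.346  1.374 -0.     1.421 -0.595]
top2 px [336. 219.] c [ 0.5882 -0.071 ] rect c [588.1 -71. ] size [16.5 50.9] long dir deg 154.8
top2 px [360. 222.] c [ 0.5779 -0.1434] rect c [ 578.  -143.2] size [19.  29.3] long dir deg 54.7
-> (0.577, -0.1435, 0.2, 145.0) roll u -11.19 dp u [14.77 -9.19  1.29] q6~ -2.86
-> (0.577, -0.1435, 0.2, 145.0) roll u 11.31 dp u [-14.77   9.19   1.29] q6~ 0.28
-> (0.577, -0.1435, 0.09, 145.0) roll u 0.0 dp u [0.  0.  4.4] q6~ -2.86
-> (0.577, -0.1435, 0.09, 145.0) roll u -22.5 dp u [0.  0.  4.4] q6~ 0.28
```

View pics/w3.png

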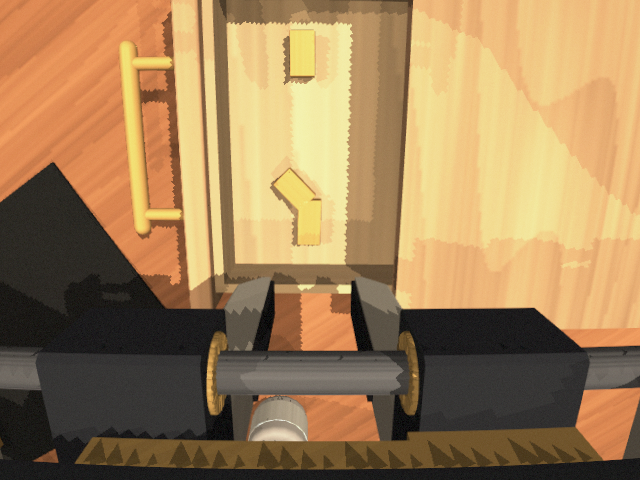

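The wrist view shows both pieces lying flat in the drawer: the short at (302,53) and the bent one at (300,210). Next is the second short.

jog_arm([
  {"dp":[0,0,0],"roll":0.94},
  {"dp":[0,0,0],"roll":0.94},
  {"dp":[0,0,0],"roll":0.94},
  {"dp":[0,0,0],"roll":0.94},
  {"dp":[0,0,0],"roll":0.94},
  {"dp":[0,0,0],"roll":0.94},
  {"dp":[0,0,0],"roll":0.94},
  {"dp":[0,0,0],"roll":0.94},
  {"dp":[0,0,0],"roll":0.94},
  {"dp":[0,0,0],"roll":0.94},
  {"dp":[0,0,0],"roll":0.94},
  {"dp":[0,0,0],"roll":0.94},
  {"dp":[0,0,0],"roll":0},
], fingers=0.5)

```text
t: 17.9
eef_pos: [0.5986, 0.2898, 0.2262]
ee_rot: [0.886, 0.464, -0.0, -0.0]
contact_force: [0.1, -0.4, -0.0]
width: 0.0464
finger_force: 0.0
```

jog_arm([
  {"dp":[-0.985,0.613,0],"roll":0},
  {"dp":[-0.985,0.613,0],"roll":0},
  {"dp":[-0.985,0.613,0],"roll":0},
  {"dp":[-0.985,0.613,0],"roll":0},
  {"dp":[-0.985,0.613,0],"roll":0},
  {"dp":[-0.985,0.613,0],"roll":0},
  {"dp":[-0.985,0.613,0],"roll":0},
  {"dp":[-0.985,0.613,0],"roll":0},
  {"dp":[-0.985,0.613,0],"roll":0},
  {"dp":[-0.985,0.613,0],"roll":0},
  {"dp":[-0.985,0.613,0],"roll":0},
  {"dp":[-0.985,0.613,0],"roll":0},
  {"dp":[-0.985,0.613,0.5],"roll":0},
  {"dp":[-0.985,0.613,0.8],"roll":0},
  {"dp":[-0.985,0.613,0.8],"roll":0},
  {"dp":[0,0,0.8],"roll":0},
  {"dp":[0,0,0],"roll":0},
  {"dp":[0,0,0],"roll":0},
])

```text
t: 20.15
eef_pos: [0.5775, -0.1436, 0.155]
ee_rot: [0.886, 0.464, 0.0, 0.0]
contact_force: [0.5, 0.0, 0.8]
width: 0.0464
finger_force: 0.0
```

Run:
```python
from h import *
st(); plan((.578,-.143,.09,145.)); cap('side','side1');
```

```text
t 20.15 p [ 0.5775 -0.1436  0.155 ] x [0.569 0.823 0.   ] y [ 0.823 -0.569  0.   ] z [ 0.  0. -1.] w 0.0464 ff 0.0 F [0.5 0.  0.8] q [-0.33   0.233  1.651  0.     1.258  0.275]
-> (0.578, -0.143, 0.09, 145.0) roll u 0.04 dp u [0.03 0.   2.6 ] q6~ 0.28
-> (0.578, -0.143, 0.09, 145.0) roll u -22.46 dp u [-0.03 -0.    2.6 ] q6~ -2.86
```

jog_arm([
  {"dp":[0,0,0.8],"roll":0},
  {"dp":[0,0,0.8],"roll":0},
  {"dp":[0,0,0.6],"roll":0},
  {"dp":[0,0,0.4],"roll":0},
  {"dp":[0,0,0],"roll":0},
])

```text
t: 20.82
eef_pos: [0.577, -0.1445, 0.0886]
ee_rot: [0.886, 0.464, -0.0, -0.0]
contact_force: [-0.2, 0.2, -0.9]
width: 0.0465
finger_force: 0.0
```

jog_arm([
  {"dp":[0,0,0],"roll":0},
  {"dp":[0,0,0],"roll":0},
  {"dp":[0,0,0],"roll":0},
  {"dp":[0,0,0],"roll":0},
  {"dp":[0,0,-0.8],"roll":0},
  {"dp":[0,0,-1],"roll":0},
  {"dp":[0,0,-1],"roll":0},
  {"dp":[0,0,-1],"roll":0},
  {"dp":[0,0,0],"roll":0},
], fingers=0)

```text
t: 21.95
eef_pos: [0.579, -0.1451, 0.1885]
ee_rot: [0.886, 0.464, 0.002, 0.002]
contact_force: [0.4, -0.2, -0.8]
width: 0.0155
finger_force: 30.0
```

Run:
```python
from h import *
st(); plan((.5355,.335,.19,55.5))
```

```text
t 21.95 p [ 0.579  -0.1451  0.1885] x [0.57  0.822 0.002] y [ 0.822 -0.57   0.006] z [ 0.006 -0.002 -1.   ] w 0.0155 ff 29.9998676776886 F [ 0.4 -0.2 -0.8] q [-0.332  0.198  1.626  0.     1.311  0.275]
-> (0.5355, 0.335, 0.19, 55.5) roll u 11.22 dp u [-12.31 -14.84  -0.06] q6~ 2.64
-> (0.5355, 0.335, 0.19, 55.5) roll u -11.28 dp u [12.31 14.84 -0.06] q6~ -0.5
```

jog_arm([
  {"dp":[0,0,0],"roll":-0.94},
  {"dp":[0,0,0],"roll":-0.94},
  {"dp":[0,0,0],"roll":-0.94},
  {"dp":[0,0,0],"roll":-0.94},
  {"dp":[0,0,0],"roll":-0.94},
  {"dp":[0,0,0],"roll":-0.94},
  {"dp":[0,0,0],"roll":-0.94},
  {"dp":[0,0,0],"roll":-0.94},
  {"dp":[0,0,0],"roll":-0.94},
  {"dp":[0,0,0],"roll":-0.94},
  {"dp":[0,0,0],"roll":-0.94},
  {"dp":[0,0,0],"roll":-0.94},
  {"dp":[0,0,0],"roll":0},
])

```text
t: 23.58
eef_pos: [0.5767, -0.1444, 0.1836]
ee_rot: [0.297, 0.955, 0.0, -0.001]
contact_force: [0.3, -0.1, -0.3]
width: 0.0157
finger_force: 30.0
```

jog_arm([
  {"dp":[0.82,0.99,0],"roll":0},
  {"dp":[0.82,0.99,0],"roll":0},
  {"dp":[0.82,0.99,0],"roll":0},
  {"dp":[0.82,0.99,0],"roll":0},
  {"dp":[0.82,0.99,0],"roll":0},
  {"dp":[0.82,0.99,0],"roll":0},
  {"dp":[0.82,0.99,0],"roll":0},
  {"dp":[0.82,0.99,0],"roll":0},
  {"dp":[0.82,0.99,0],"roll":0},
  {"dp":[0.82,0.99,0],"roll":0},
  {"dp":[0.82,0.99,0],"roll":0},
  {"dp":[0.82,0.99,0],"roll":0},
  {"dp":[0.82,0.99,0],"roll":0},
  {"dp":[0.82,0.99,0],"roll":0},
  {"dp":[0.82,0.99,0],"roll":0},
  {"dp":[0,0,0],"roll":0},
  {"dp":[0,0,0],"roll":0},
])

```text
t: 25.7
eef_pos: [0.534, 0.335, 0.184]
ee_rot: [0.297, 0.955, -0.001, -0.0]
contact_force: [0.2, -0.6, 0.1]
width: 0.0156
finger_force: 30.0
```

Run:
```python
from h import *
st(); plan((.5355,.335,.115,55.5))
```

```text
t 25.7 p [0.534 0.335 0.184] x [-0.823  0.568  0.   ] y [ 0.568  0.823 -0.001] z [-0.001 -0.001 -1.   ] w 0.0156 ff 29.99975949525833 F [ 0.2 -0.6  0.1] q [ 0.479  0.293  1.523 -0.     1.327 -0.488]
-> (0.5355, 0.335, 0.115, 55.5) roll u -0.01 dp u [-0.05  0.03  2.76] q6~ -0.5
-> (0.5355, 0.335, 0.115, 55.5) roll u 22.49 dp u [ 0.05 -0.03  2.76] q6~ 2.64
```

jog_arm([
  {"dp":[0,0,0.8],"roll":0},
  {"dp":[0,0,0.8],"roll":0},
  {"dp":[0,0,0.7],"roll":0},
  {"dp":[0,0,0.4],"roll":0},
  {"dp":[0,0,0],"roll":0},
])

```text
t: 26.32
eef_pos: [0.5335, 0.3351, 0.1155]
ee_rot: [0.297, 0.955, -0.001, -0.001]
contact_force: [-0.1, 0.1, -0.8]
width: 0.0153
finger_force: 30.0
```

jog_arm([
  {"dp":[0,0,0],"roll":0},
  {"dp":[0,0,0],"roll":0},
  {"dp":[0,0,0],"roll":0},
  {"dp":[0,0,-0.5],"roll":0},
  {"dp":[0,0,-1],"roll":0},
  {"dp":[0,0,-1],"roll":0},
  {"dp":[0,0,-1],"roll":0},
  {"dp":[0,0,0],"roll":0},
], fingers=0.35)

```text
t: 27.32
eef_pos: [0.5357, 0.3364, 0.2082]
ee_rot: [0.297, 0.955, 0.002, 0.002]
contact_force: [0.3, 0.5, 0.1]
width: 0.0325
finger_force: 0.0
```

jog_arm([
  {"dp":[-0.1,-0.91,0],"roll":0},
  {"dp":[-0.1,-0.91,0],"roll":0},
  {"dp":[-0.1,-0.91,0],"roll":0},
  {"dp":[-0.1,-0.91,0],"roll":0},
  {"dp":[-0.1,-0.91,0],"roll":0},
  {"dp":[-0.1,-0.91,0],"roll":0},
  {"dp":[-0.1,-0.91,0],"roll":0},
  {"dp":[0,0,0],"roll":0},
  {"dp":[0,0,0],"roll":0},
], fingers=0)

```text
t: 28.45
eef_pos: [0.4585, 0.1948, 0.2042]
ee_rot: [0.297, 0.955, 0.0, -0.0]
contact_force: [-0.4, 0.3, 0.1]
width: 0.0003
finger_force: 0.0
```

Run:
```python
from h import *
st(); cap('side','side2'); cap('top','top3'); blanks('top3'); plan((.46,.194,.118,55.5))
im=cv2.imread('pics/side2.png')[290:430,290:420]; cv2.imwrite('pics/s2c.png',cv2.resize(im,None,fx=4,fy=4,interpolation=cv2.INTER_CUBIC))
```

```text
t 28.45 p [0.4585 0.1948 0.2042] x [-0.824  0.567  0.   ] y [0.567 0.824 0.   ] z [ 0.  0. -1.] w 0.0003 ff 0.0 F [-0.4  0.3  0.1] q [ 0.299 -0.077  1.883  0.     1.336 -0.67 ]
top3 px [335. 219.] c [ 0.5876 -0.07  ] rect c [587.8 -69.9] size [18.1 52.6] long dir deg 156.0
-> (0.46, 0.194, 0.118, 55.5) roll u 0.0 dp u [-0.07 -0.    3.45] q6~ -0.66
-> (0.46, 0.194, 0.118, 55.5) roll u -22.5 dp u [0.07 0.   3.45] q6~ 2.48
```

View pics/s2c.png

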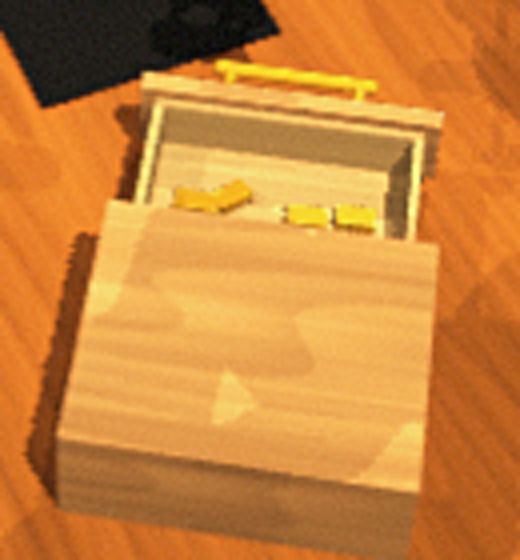

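The side crop shows all three spoiled pieces flat in the drawer. Next I'll lower in front of the handle and push.

jog_arm([
  {"dp":[0,0,0.9],"roll":0},
  {"dp":[0,0,0.9],"roll":0},
  {"dp":[0,0,0.9],"roll":0},
  {"dp":[0,0,0.7],"roll":0},
  {"dp":[0,0,0],"roll":0},
  {"dp":[0,0.4,0],"roll":0},
  {"dp":[0,0.4,0],"roll":0},
  {"dp":[0,0.4,0],"roll":0},
  {"dp":[0,0.4,0],"roll":0},
  {"dp":[0,0.4,0],"roll":0},
  {"dp":[0,0.4,0],"roll":0},
  {"dp":[0,0.4,0],"roll":0},
  {"dp":[0,0.4,0],"roll":0},
  {"dp":[0,0.4,0],"roll":0},
  {"dp":[0,0.4,0],"roll":0},
  {"dp":[0,0,0],"roll":0},
])

```text
t: 30.55
eef_pos: [0.5153, 0.2776, 0.1195]
ee_rot: [0.296, 0.955, 0.0, 0.0]
contact_force: [-0.3, -0.4, 0.7]
width: 0.0008
finger_force: 0.0
```

Run:
```python
from h import *
st(); cap('side','side3')
im=cv2.imread('pics/side3.png')[270:430,280:430]; cv2.imwrite('pics/s3c.png',cv2.resize(im,None,fx=3.5,fy=3.5,interpolation=cv2.INTER_CUBIC))
```

```text
t 30.55 p [0.5153 0.2776 0.1195] x [-0.824  0.566  0.   ] y [0.566 0.824 0.001] z [ 0.     0.001 -1.   ] w 0.0008 ff 0.0 F [-0.3 -0.4  0.7] q [ 0.406  0.252  1.699  0.     1.19  -0.563]
```

View pics/s3c.png

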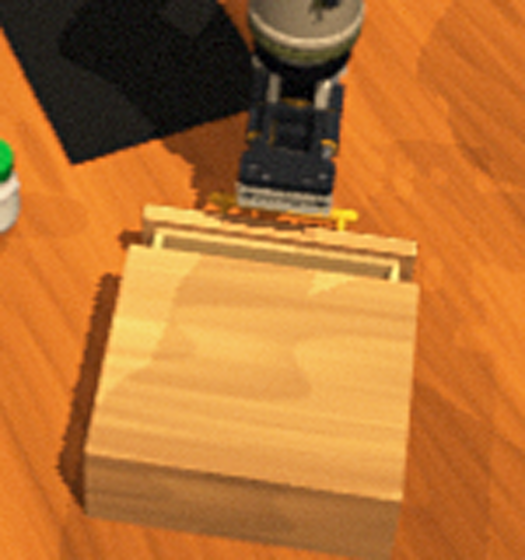

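The drawer is closing with about 30 mm left. I'll push on while watching the force.

jog_arm([
  {"dp":[0,0.3,0],"roll":0},
  {"dp":[0,0.3,0],"roll":0},
  {"dp":[0,0.3,0],"roll":0},
  {"dp":[0,0,0],"roll":0},
])

```text
t: 31.1
eef_pos: [0.5283, 0.296, 0.1197]
ee_rot: [0.296, 0.955, 0.0, 0.0]
contact_force: [0.5, 0.3, -0.0]
width: 0.0007
finger_force: 0.0
```

jog_arm([
  {"dp":[0,0.16,0],"roll":0},
  {"dp":[0,0.16,0],"roll":0},
  {"dp":[0,0,0],"roll":0},
])

```text
t: 31.48
eef_pos: [0.5325, 0.3023, 0.1196]
ee_rot: [0.297, 0.955, 0.0, 0.0]
contact_force: [0.5, -0.4, 0.9]
width: 0.0002
finger_force: 0.0
```

jog_arm([
  {"dp":[0,0.12,0],"roll":0},
  {"dp":[0,0.12,0],"roll":0},
  {"dp":[0,0,0],"roll":0},
])

```text
t: 31.85
eef_pos: [0.5359, 0.3072, 0.1195]
ee_rot: [0.297, 0.955, 0.0, 0.0]
contact_force: [0.1, 0.6, -0.2]
width: 0.0007
finger_force: 0.0
```

jog_arm([
  {"dp":[0,0.12,0],"roll":0},
  {"dp":[0,0.12,0],"roll":0},
  {"dp":[0,0,0],"roll":0},
])

```text
t: 32.22
eef_pos: [0.5383, 0.3106, 0.1194]
ee_rot: [0.297, 0.955, -0.002, -0.001]
contact_force: [-6.7, -9.2, 8.9]
width: 0.0003
finger_force: 6.0
```

jog_arm([
  {"dp":[0,0.12,0],"roll":0},
  {"dp":[0,0.12,0],"roll":0},
  {"dp":[0,0,0],"roll":0},
])

```text
t: 32.6
eef_pos: [0.5391, 0.3115, 0.1193]
ee_rot: [0.297, 0.955, -0.007, -0.004]
contact_force: [-27.0, -32.8, 30.3]
width: 0.0005
finger_force: 21.8
```

Run:
```python
from h import *
st(); cap('side','side4')
im=cv2.imread('pics/side4.png')[270:430,280:430]; cv2.imwrite('pics/s4c.png',cv2.resize(im,None,fx=3.5,fy=3.5,interpolation=cv2.INTER_CUBIC))
```

```text
t 32.6 p [0.5391 0.3115 0.1193] x [-0.824  0.567  0.003] y [ 0.567  0.824 -0.016] z [-0.011 -0.012 -1.   ] w 0.0005 ff 21.785742044448853 F [-27.  -32.8  30.3] q [ 0.444  0.355  1.574 -0.006  1.228 -0.521]
```

View pics/s4c.png

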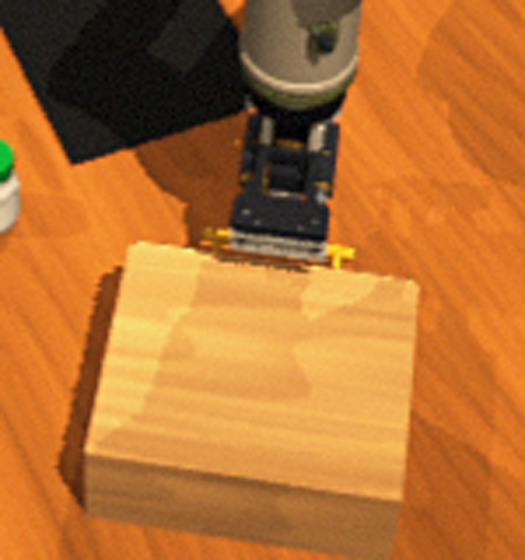

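The drawer front is flush with the chest and the push force rose at the stop, so it is shut. Next I'll back off, lift and go to the rack.

jog_arm([
  {"dp":[0,-0.5,0],"roll":0},
  {"dp":[0,-0.8,0],"roll":0},
  {"dp":[0,-0.8,0],"roll":0},
  {"dp":[0,0,-1],"roll":0},
  {"dp":[0,0,-1],"roll":0},
  {"dp":[0,0,-1],"roll":0},
  {"dp":[0,0,-1],"roll":0},
  {"dp":[0,0,-1],"roll":0},
  {"dp":[0,0,-1],"roll":0},
  {"dp":[0,0,-1],"roll":0},
  {"dp":[0,0,0],"roll":0.9},
  {"dp":[0,0,0],"roll":0.9},
  {"dp":[0,0,0],"roll":0.9},
  {"dp":[0,0,0],"roll":0.9},
  {"dp":[0,0,0],"roll":0.9},
  {"dp":[0,0,0],"roll":0.9},
  {"dp":[0,0,0],"roll":0.84},
  {"dp":[0,0,0],"roll":0},
])

```text
t: 34.9
eef_pos: [0.5128, 0.2738, 0.2945]
ee_rot: [0.672, 0.741, 0.0, -0.0]
contact_force: [-0.3, -0.4, 0.1]
width: 0.0004
finger_force: 0.0
```

jog_arm([
  {"dp":[-1,-0.11,0],"roll":0},
  {"dp":[-1,-0.11,0],"roll":0},
  {"dp":[-1,-0.11,0],"roll":0},
  {"dp":[-1,-0.11,0],"roll":0},
  {"dp":[-1,-0.11,0],"roll":0},
  {"dp":[-1,-0.11,0],"roll":0},
  {"dp":[-1,-0.11,0],"roll":0},
  {"dp":[-1,-0.11,0],"roll":0},
  {"dp":[-1,-0.11,0],"roll":0},
  {"dp":[-1,-0.11,0],"roll":0},
  {"dp":[-1,-0.11,0],"roll":0},
  {"dp":[-1,-0.11,0],"roll":0},
  {"dp":[-1,-0.11,0],"roll":0},
  {"dp":[-1,-0.11,0],"roll":0},
  {"dp":[-1,-0.11,0],"roll":0},
  {"dp":[-1,-0.11,0],"roll":0},
  {"dp":[-1,-0.11,0],"roll":0},
  {"dp":[-1,-0.11,0],"roll":0},
  {"dp":[-1,-0.11,0],"roll":0},
  {"dp":[-1,-0.11,0],"roll":0},
], fingers=0.5)

```text
t: 37.4
eef_pos: [0.5066, -0.2302, 0.2945]
ee_rot: [0.671, 0.742, 0.0, 0.0]
contact_force: [0.2, -0.3, 0.1]
width: 0.0462
finger_force: 0.0
```

jog_arm([
  {"dp":[-1,-0.11,0],"roll":0},
  {"dp":[-1,-0.11,0],"roll":0},
  {"dp":[-1,-0.11,0],"roll":0},
  {"dp":[-1,-0.11,0],"roll":0},
  {"dp":[-1,-0.11,0],"roll":0},
  {"dp":[-1,-0.11,0],"roll":0},
  {"dp":[-1,-0.11,0],"roll":0},
  {"dp":[0,0,0],"roll":0},
  {"dp":[0,0,0],"roll":0},
])

```text
t: 38.52
eef_pos: [0.5043, -0.4054, 0.2942]
ee_rot: [0.672, 0.741, 0.0, -0.0]
contact_force: [0.3, -0.9, -1.2]
width: 0.0465
finger_force: 0.0
```

Run:
```python
from h import *
st(); cap('wrist','w4')
print(w2px('w4',[[.5606,-.298,.084],[.433,-.334,.1],[.568,-.374,.093]]).round(0))
```

```text
t 38.52 p [ 0.5043 -0.4054  0.2942] x [-0.097  0.995  0.001] y [ 0.995  0.097 -0.   ] z [-0.     0.001 -1.   ] w 0.0465 ff 0.0 F [ 0.3 -0.9 -1.2] q [-0.757  0.261  1.356  0.     1.525 -0.854]
[[412.  80.]
 [211. 116.]
 [409. 196.]]
```

View pics/w4.png

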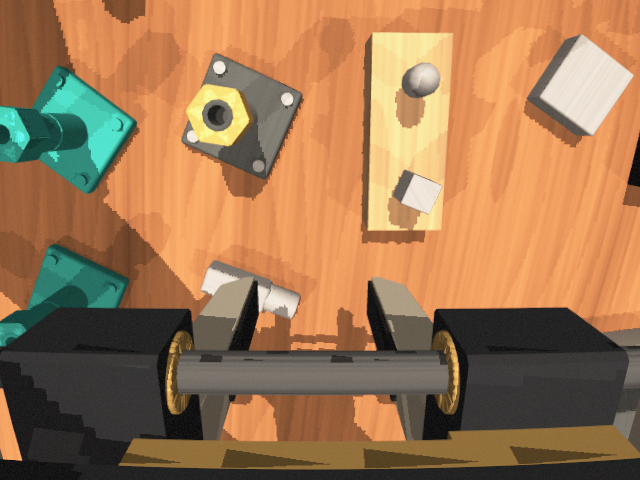

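The wrist view shows the nut bore at (217,115), the round stake's head at (422,80), the square stake at (419,192), and the rack top with corners at (373,33), (453,33), (441,230) and (368,230). I'll zoom in for the hexagon.

Run:
```python
from h import *
im=cv2.imread('pics/w4.png')
a=cv2.resize(im[75:155,175:260],None,fx=6,fy=6,interpolation=cv2.INTER_CUBIC)
b=cv2.resize(im[55:115,395:445],None,fx=5.6,fy=5.6,interpolation=cv2.INTER_CUBIC)
o=np.zeros((480,795,3),np.uint8); o[:,:510]=a; o[:336,515:795]=b; cv2.imwrite('pics/c4.png',o)
r=px2w('w4',[[373,33],[453,33],[441,230],[368,230]],.045); print(r.round(4),r.mean(0).round(4))
print('foot c',px2w('w4',[[219,68],[288,99],[259,166],[194,136]],.014).mean(0).round(4))
print('nut bore',px2w('w4',[[217,115]],.1).round(4))
```

```text
[[ 0.5355 -0.2632  0.045 ]
 [ 0.5945 -0.2564  0.045 ]
 [ 0.6105 -0.4056  0.045 ]
 [ 0.5509 -0.4115  0.045 ]] [ 0.5729 -0.3342  0.045 ]
foot c [ 0.437  -0.3334  0.014 ]
nut bore [[ 0.4367 -0.3332  0.1   ]]
```

View pics/c4.png

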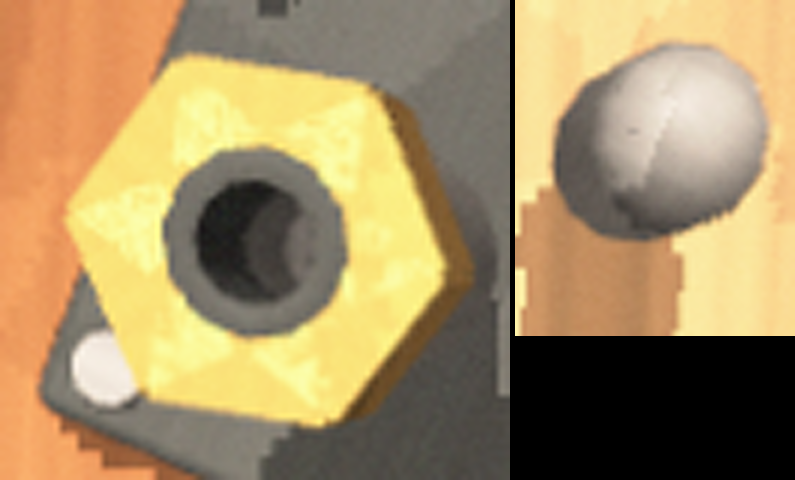

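Run:
```python
from h import *
V=np.array([(180,53),(375,88),(445,270),(330,427),(140,390),(67,215)])/6+[175,75]
W=px2w('w4',V,.1)[:,:2]; c=W.mean(0); print('nut c',c.round(4),'radii',np.linalg.norm(W-c,axis=1).round(4))
a=np.degrees(np.arctan2(*(W-c).T[::-1])); print('vertex ang mod60',(a%60).round(1),'flat normal ang mod 60',(a%60+30).round(1))
print('stake z.06',px2w('w4',[[417.9,82.5]],.06).round(4),'z.084',px2w('w4',[[423.9,78.75]],.084).round(4))
P=lambda x,y:(395+x/6,200+y/6)
print('top: stake',px2w('top0',[P(133,123)],.088).round(4),px2w('top0',[P(296,102)],.088).round(4),'nut',px2w('top0',[P(236,397)],.1).round(4))
from scipy.optimize import least_squares
# fit silhouette extremes of w4: project head circles
print(w2px('w4',[[.5689,-.2964,.06],[.5689,-.2964,.084]]).round(1))
```

```text
nut c [ 0.4371 -0.3333] radii [0.0206 0.0205 0.0203 0.0207 0.0203 0.0203]
vertex ang mod60 [55.8 55.1 57.  55.7 54.7 57.2] flat normal ang mod 60 [85.8 85.1 87.  85.7 84.7 87.2]
stake z.06 [[ 0.5702 -0.2961  0.06  ]] z.084 [[ 0.5683 -0.2962  0.084 ]]
top: stake [[ 0.565  -0.2961  0.088 ]] [[ 0.5738 -0.373   0.088 ]] nut [[ 0.4351 -0.3349  0.1   ]]
[[416.1  82.8]
 [424.7  79.2]]
```

Run:
```python
from h import *
plan((.5675,-.296,.2,5.8))
```

```text
-> (0.5675, -0.296, 0.2, 5.8) roll u -0.03 dp u [4.09 2.95 3.78] q6~ -0.67
-> (0.5675, -0.296, 0.2, 5.8) roll u 22.47 dp u [-4.09 -2.95  3.78] q6~ 2.47
```

jog_arm([
  {"dp":[0.82,0.59,0],"roll":0},
  {"dp":[0.82,0.59,0],"roll":0},
  {"dp":[0.82,0.59,0],"roll":0},
  {"dp":[0.82,0.59,0],"roll":0},
  {"dp":[0.82,0.59,0],"roll":0},
  {"dp":[0,0,0.9],"roll":0},
  {"dp":[0,0,0.9],"roll":0},
  {"dp":[0,0,0.9],"roll":0},
  {"dp":[0,0,0.9],"roll":0},
  {"dp":[0,0,0],"roll":0},
  {"dp":[0,0,0],"roll":0},
])

```text
t: 39.95
eef_pos: [0.5682, -0.2961, 0.2057]
ee_rot: [0.672, 0.741, 0.0, 0.001]
contact_force: [-0.2, 0.3, -0.1]
width: 0.0465
finger_force: 0.0
```

Run:
```python
from h import *
st(); cap('wrist','w5'); cap('side','side5'); plan((.5675,-.296,.147,5.8))
im=cv2.imread('pics/w5.png'); 
print(w2px('w5',[[.5675,-.296,.06],[.5675,-.296,.084]]).round(1))
a=im[220:480,200:460]; b=cv2.imread('pics/side5.png')[170:250,230:330]
o=np.zeros((520,790,3),np.uint8); o[:,:520]=cv2.resize(a,(520,520)); o[:216,520:790]=cv2.resize(b,(270,216)); cv2.imwrite('pics/c5.png',o)
```

```text
t 39.95 p [ 0.5682 -0.2961  0.2057] x [-0.098  0.995 -0.001] y [0.995 0.098 0.001] z [ 0.001 -0.001 -1.   ] w 0.0465 ff 0.0 F [-0.2  0.3 -0.1] q [-0.56   0.299  1.475  0.     1.367 -0.658]
-> (0.5675, -0.296, 0.147, 5.8) roll u -0.03 dp u [ 0.02 -0.04  2.37] q6~ -0.67
-> (0.5675, -0.296, 0.147, 5.8) roll u 22.47 dp u [-0.02  0.04  2.37] q6~ 2.47
[[310.  255.4]
 [309.9 269.6]]
```

View pics/c5.png

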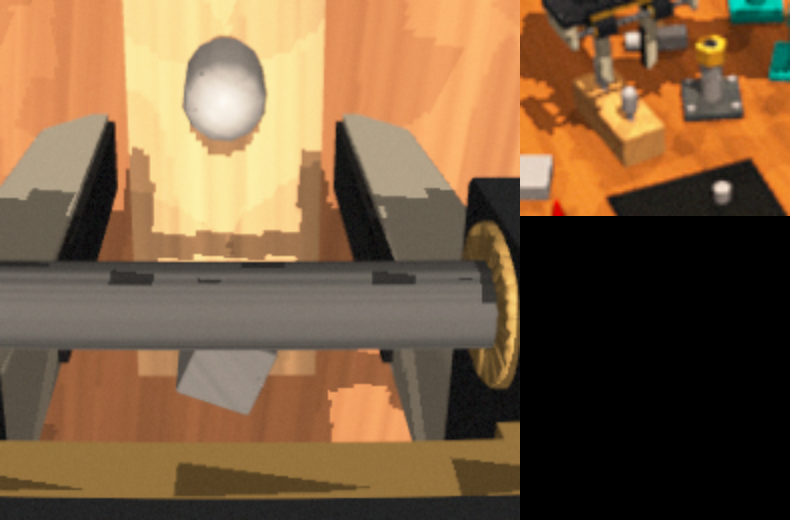

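The crop shows the head at crop px (224,90), centred between the fingers (mid 225), with clear room around it. I'll descend and grip.

jog_arm([
  {"dp":[0,0,0.7],"roll":0},
  {"dp":[0,0,0.7],"roll":0},
  {"dp":[0,0,0.6],"roll":0},
  {"dp":[0,0,0.35],"roll":0},
  {"dp":[0,0,0],"roll":0},
  {"dp":[0,0,0],"roll":0},
])

```text
t: 40.8
eef_pos: [0.5681, -0.2965, 0.1463]
ee_rot: [0.672, 0.741, 0.0, 0.0]
contact_force: [-0.2, -0.7, -0.3]
width: 0.0467
finger_force: 0.0
```

jog_arm([
  {"dp":[0,0,0],"roll":0},
  {"dp":[0,0,0],"roll":0},
  {"dp":[0,0,0],"roll":0},
  {"dp":[0,0,0],"roll":0},
  {"dp":[0,0,0],"roll":0},
], fingers=0)

```text
t: 41.42
eef_pos: [0.5679, -0.2964, 0.1461]
ee_rot: [0.672, 0.741, 0.0, 0.0]
contact_force: [0.7, 0.3, 1.6]
width: 0.0211
finger_force: 30.0
```

Run:
```python
from h import *
st()
```

```text
t 41.42 p [ 0.5679 -0.2964  0.1461] x [-0.097  0.995 -0.   ] y [0.995 0.097 0.   ] z [ 0.001 -0.    -1.   ] w 0.0211 ff 30.00031495852454 F [0.7 0.3 1.6] q [-0.561  0.357  1.518  0.     1.266 -0.658]
```

jog_arm([
  {"dp":[0,0,-0.5],"roll":0},
  {"dp":[0,0,-0.8],"roll":0},
  {"dp":[0,0,-0.8],"roll":0},
  {"dp":[0,0,-0.8],"roll":0},
  {"dp":[0,0,-0.8],"roll":0},
  {"dp":[0,0,-0.7],"roll":0},
  {"dp":[0,0,0],"roll":0},
  {"dp":[-0.16,-0.89,0],"roll":0},
  {"dp":[-0.16,-0.89,0],"roll":0},
  {"dp":[-0.16,-0.89,0],"roll":0},
  {"dp":[-0.17,-0.89,0],"roll":0},
  {"dp":[-0.17,-0.9,0],"roll":0},
  {"dp":[-0.17,-0.9,0],"roll":0},
  {"dp":[0,0,0],"roll":0},
  {"dp":[0,0,0],"roll":0},
])

```text
t: 43.3
eef_pos: [0.4371, -0.3337, 0.2553]
ee_rot: [0.672, 0.741, 0.0, -0.0]
contact_force: [0.2, -0.4, -1.5]
width: 0.0213
finger_force: 30.0
```

Run:
```python
from h import *
st(); cap('wrist','w6'); cap('side','side6'); plan((.437,-.334,.2,5.6))
a=cv2.imread('pics/w6.png')[170:430,190:450]; b=cv2.imread('pics/side6.png')[160:240,260:360]
o=np.zeros((520,790,3),np.uint8); o[:,:520]=cv2.resize(a,(520,520)); o[:216,520:790]=cv2.resize(b,(270,216)); cv2.imwrite('pics/c6.png',o)
print(w2px('w6',[[.437,-.334,.1],[.437,-.334,.118],[.437,-.3157,.1],[.458,-.3338,.1]]).round(1))
```

```text
t 43.3 p [ 0.4371 -0.3337  0.2553] x [-0.097  0.995  0.001] y [ 0.995  0.097 -0.   ] z [-0.     0.001 -1.   ] w 0.0213 ff 29.999709226103732 F [ 0.2 -0.4 -1.5] q [-0.746  0.022  1.689  0.     1.431 -0.842]
-> (0.437, -0.334, 0.2, 5.6) roll u -0.0 dp u [-0.01 -0.02  2.22] q6~ -0.84
-> (0.437, -0.334, 0.2, 5.6) roll u 22.5 dp u [0.01 0.02 2.22] q6~ 2.3
[[311.3 251.5]
 [311.3 261.1]
 [314.4 221.3]
 [346.7 254.5]]
```

View pics/c6.png

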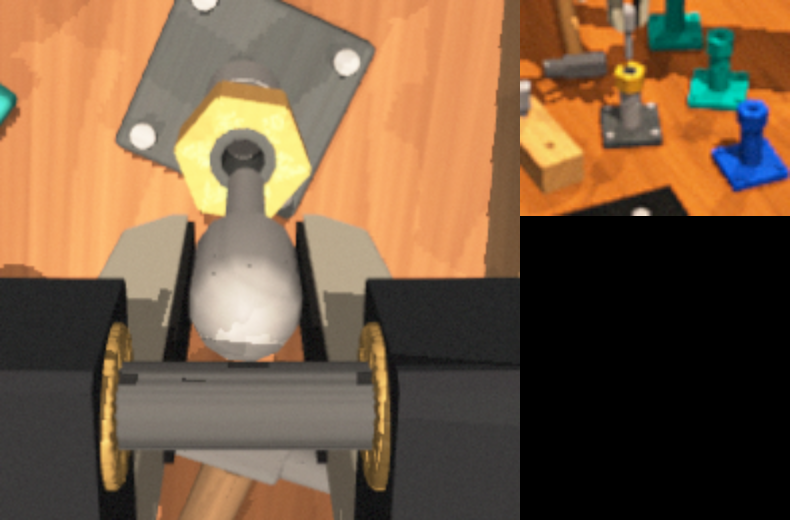

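Run:
```python
from h import *
c=ld('w6'); im=c['img']
b=px2w('w6',[[311.1,248.2]],.1)[0]; X=np.array([-.097,.995]);Y=np.array([.995,.097])
p=np.array(robot.observe()['eef_pos'])[:2]
print('bore rel TCP tool xy mm',((b[:2]-p)@X*1e3).round(2),((b[:2]-p)@Y*1e3).round(2))
# tip far edge at row 254, shank cols
for r in (4,4.5,5):
    for row in (253,254,255):
        e=px2w('w6',[[312.75,row]],.1192)[0]; print(r,row,'tip centre rel TCP',((e[:2]-p)@X*1e3-r).round(2),((e[:2]-p)@Y*1e3).round(2))
g=cv2.cvtColor(im,cv2.COLOR_RGB2HSV)
for row in range(246,268,2): print(row,' '.join('%d/%d'%(g[row,k,1],g[row,k,2]) for k in range(300,326,2)))
```

```text
bore rel TCP tool xy mm 1.66 -0.53
4 253 tip centre rel TCP 0.63 0.4
4 254 tip centre rel TCP 0.06 0.4
4 255 tip centre rel TCP -0.5 0.4
4.5 253 tip centre rel TCP 0.13 0.4
4.5 254 tip centre rel TCP -0.44 0.4
4.5 255 tip centre rel TCP -1.0 0.4
5 253 tip centre rel TCP -0.37 0.4
5 254 tip centre rel TCP -0.94 0.4
5 255 tip centre rel TCP -1.5 0.4
246 27/124 39/39 37/62 33/86 34/82 35/81 35/80 33/84 37/82 38/67 26/39 28/129 30/137
248 24/97 17/44 29/53 25/62 38/113 39/118 34/114 33/108 35/58 15/52 30/51 27/113 30/136
250 27/103 44/46 30/59 37/62 27/67 36/71 35/66 27/67 32/64 28/63 18/56 32/104 28/137
252 33/117 36/56 30/59 20/63 29/70 29/71 28/73 19/67 25/62 26/58 31/57 27/112 27/134
254 28/126 25/62 21/61 26/68 29/88 34/114 34/121 39/118 32/97 21/62 26/77 34/136 24/138
256 31/139 31/115 33/61 27/93 38/133 31/138 36/140 34/137 33/131 37/111 28/117 32/137 27/133
258 28/135 30/135 30/109 38/120 39/131 36/136 37/139 33/133 35/131 34/126 32/126 27/142 38/136
260 29/132 31/138 38/115 41/123 39/131 34/135 39/139 35/133 35/132 37/125 35/116 33/130 107/212
262 90/187 28/128 35/110 38/122 39/132 36/135 36/140 38/136 34/129 35/124 31/115 113/217 112/253
264 89/253 96/246 38/114 38/120 35/130 38/141 34/136 35/133 35/131 35/124 33/116 104/230 84/253
266 84/253 96/250 39/112 38/121 33/131 35/138 31/138 36/136 35/131 34/126 35/118 97/233 82/253
```

Run:
```python
from h import *
g=cv2.cvtColor(ld('w6')['img'],cv2.COLOR_RGB2HSV)
for row in range(226,256): print(row,' '.join('%d/%d'%(g[row,k,1],g[row,k,2]) for k in (305,308,311,314,317)))
p=np.array(robot.observe()['eef_pos'])[:2];X=np.array([-.097,.995]);Y=np.array([.995,.097])
for x in np.arange(0,3,.5): # predicted bore circle top/left/right for offset x mm
    c=p+x*1e-3*X; q=w2px('w6',[[*(c+.0062*X),.1],[*(c-.0062*Y),.1],[*(c+.0062*Y),.1]]).round(1); print(x,q.tolist())
```

```text
226 108/253 116/253 118/253 114/253 118/253
227 93/253 114/253 117/253 117/253 119/253
228 87/253 117/253 119/253 114/253 115/253
229 110/253 91/253 97/253 117/253 119/253
230 103/253 70/253 87/253 115/253 118/253
231 92/253 78/253 108/253 116/253 122/253
232 99/253 85/253 117/253 117/253 120/253
233 90/253 104/251 116/249 114/247 121/253
234 84/240 106/217 89/201 79/190 122/245
235 33/139 29/147 30/145 26/148 80/178
236 27/144 30/144 32/144 29/143 24/141
237 25/141 31/142 31/139 29/140 29/142
238 24/139 32/136 31/133 28/136 33/140
239 26/136 31/124 27/115 27/121 29/132
240 27/131 32/96 36/86 32/87 31/131
241 24/108 25/81 37/82 29/78 34/106
242 31/82 26/80 36/79 30/76 26/78
243 33/78 44/82 33/78 34/83 39/78
244 31/81 29/79 32/80 32/79 41/80
245 37/83 32/79 38/81 32/79 36/79
246 30/84 34/82 36/79 33/84 28/72
247 32/64 35/108 30/93 38/101 29/53
248 15/51 38/113 36/112 33/108 12/42
249 25/62 34/74 35/108 34/83 24/53
250 31/65 27/67 22/70 27/67 19/67
251 21/61 22/69 27/67 25/70 24/65
252 21/60 29/70 25/71 19/67 32/63
253 23/67 25/71 41/87 37/82 24/63
254 29/61 29/88 31/122 39/118 24/74
255 28/64 36/120 36/141 34/134 30/102
0.0 [[312.0, 240.8], [301.5, 250.9], [322.5, 250.9]]
0.5 [[312.0, 239.9], [301.5, 250.1], [322.5, 250.1]]
1.0 [[312.0, 239.1], [301.5, 249.3], [322.5, 249.3]]
1.5 [[312.0, 238.3], [301.5, 248.5], [322.5, 248.5]]
2.0 [[312.0, 237.5], [301.5, 247.6], [322.6, 247.7]]
2.5 [[312.0, 236.6], [301.5, 246.8], [322.6, 246.8]]
```

The crop shows the shank tip just above the bore. The bore is about 1.1 mm further along tool +x and 0.5 mm along -y, so I'll correct and lower gently.

jog_arm([
  {"dp":[0.045,-0.02,0],"roll":0},
  {"dp":[0,0,0.3],"roll":0},
  {"dp":[0,0,0.3],"roll":0},
  {"dp":[0,0,0.15],"roll":0},
  {"dp":[0,0,0.15],"roll":0},
  {"dp":[0,0,0.15],"roll":0},
  {"dp":[0,0,0],"roll":0},
])

```text
t: 44.28
eef_pos: [0.436, -0.3328, 0.2291]
ee_rot: [0.672, 0.741, -0.0, -0.0]
contact_force: [-0.5, -0.2, -1.4]
width: 0.0216
finger_force: 30.0
```

Run:
```python
from h import *
st()
```

```text
t 44.27 p [ 0.436  -0.3328  0.2291] x [-0.097  0.995  0.   ] y [ 0.995  0.097 -0.   ] z [-0.  0. -1.] w 0.0216 ff 29.999652203896403 F [-0.5 -0.2 -1.4] q [-0.745  0.039  1.721 -0.     1.382 -0.842]
```

jog_arm([
  {"dp":[0,0,0.2],"roll":0},
  {"dp":[0,0,0.2],"roll":0},
  {"dp":[0,0,0.2],"roll":0},
  {"dp":[0,0,0.2],"roll":0},
  {"dp":[0,0,0],"roll":0},
])

```text
t: 44.9
eef_pos: [0.4359, -0.3326, 0.2088]
ee_rot: [0.672, 0.741, 0.0, -0.001]
contact_force: [-0.6, -0.8, -1.4]
width: 0.0211
finger_force: 30.0
```

jog_arm([
  {"dp":[0,0,0.2],"roll":0},
  {"dp":[0,0,0.2],"roll":0},
  {"dp":[0,0,0.15],"roll":0},
  {"dp":[0,0,0.1],"roll":0},
  {"dp":[0,0,0],"roll":0},
])

```text
t: 45.52
eef_pos: [0.4361, -0.3328, 0.193]
ee_rot: [0.672, 0.741, 0.0, -0.0]
contact_force: [0.1, -0.2, -1.9]
width: 0.0215
finger_force: 30.0
```

Run:
```python
from h import *
st()
```

```text
t 45.52 p [ 0.4361 -0.3328  0.193 ] x [-0.097  0.995  0.   ] y [ 0.995  0.097 -0.   ] z [-0.  0. -1.] w 0.0215 ff 29.999674298069294 F [ 0.1 -0.2 -1.9] q [-0.745  0.072  1.755  0.     1.315 -0.842]
```

Next I'll go the last 5 mm until the floor pushes back.

jog_arm([
  {"dp":[0,0,0.1],"roll":0},
  {"dp":[0,0,0.08],"roll":0},
  {"dp":[0,0,0],"roll":0},
])

```text
t: 45.9
eef_pos: [0.4361, -0.3328, 0.1885]
ee_rot: [0.672, 0.741, -0.0, -0.0]
contact_force: [0.6, 0.2, -1.2]
width: 0.0212
finger_force: 30.0
```

jog_arm([
  {"dp":[0,0,0.05],"roll":0},
  {"dp":[0,0,0],"roll":0},
])

```text
t: 46.15
eef_pos: [0.4363, -0.3331, 0.188]
ee_rot: [0.672, 0.741, -0.0, 0.0]
contact_force: [-0.8, 0.0, 2.7]
width: 0.0214
finger_force: 30.0
```

jog_arm([
  {"dp":[0,0,0],"roll":0},
  {"dp":[0,0,0],"roll":0},
  {"dp":[0,0,0],"roll":0},
  {"dp":[0,0,0],"roll":0},
  {"dp":[0,0,-0.3],"roll":0},
  {"dp":[0,0,0],"roll":-0.91},
  {"dp":[0,0,0],"roll":-0.91},
  {"dp":[0,0,0],"roll":-0.91},
  {"dp":[0,0,0],"roll":-0.91},
  {"dp":[0,0,0],"roll":-0.91},
  {"dp":[0,0,0],"roll":-0.91},
  {"dp":[0,0,0],"roll":-0.91},
  {"dp":[0,0,0],"roll":-0.91},
  {"dp":[0,0,0],"roll":-0.91},
  {"dp":[0,0,0],"roll":-0.92},
  {"dp":[0,0,0],"roll":-0.92},
  {"dp":[0,0,0],"roll":0},
  {"dp":[0,0,0],"roll":0},
], fingers=0.6)

```text
t: 48.4
eef_pos: [0.4363, -0.3329, 0.1953]
ee_rot: [0.038, 0.999, -0.0, 0.0]
contact_force: [-0.8, -0.5, 0.7]
width: 0.0555
finger_force: 0.0
```

Run:
```python
from h import *
st(); plan((.4362,-.333,.153,85.8)); cap('wrist','w7')
X=[.4362,-.333]; q=w2px('w7',[[*X,.1],[*X,.112],[*X,.136]]).round(0); print(q.tolist())
# brightness/saturation column through the axis: is the head still there, on axis?
g=cv2.cvtColor(ld('w7')['img'],cv2.COLOR_RGB2HSV)
r=int(q[2][1]); print([ (k,int(g[r,k,1]),int(g[r,k,2])) for k in range(270,356,6)])
```

```text
t 48.4 p [ 0.4363 -0.3329  0.1953] x [-0.997  0.076 -0.   ] y [ 0.076  0.997 -0.   ] z [ 0. -0. -1.] w 0.0555 ff 0.0 F [-0.8 -0.5  0.7] q [-0.745  0.07   1.753  0.     1.318 -2.24 ]
-> (0.4362, -0.333, 0.153, 85.8) roll u -0.02 dp u [ 0.   -0.    1.69] q6~ -2.24
-> (0.4362, -0.333, 0.153, 85.8) roll u 22.48 dp u [-0.    0.    1.69] q6~ 0.9
[[310.0, 287.0], [310.0, 298.0], [310.0, 324.0]]
[(270, 145, 251), (276, 144, 251), (282, 142, 250), (288, 34, 156), (294, 34, 179), (300, 36, 186), (306, 34, 186), (312, 34, 180), (318, 37, 171), (324, 34, 148), (330, 31, 123), (336, 145, 249), (342, 145, 248), (348, 145, 248), (354, 145, 248)]
```

jog_arm([
  {"dp":[0,0,0.3],"roll":0},
  {"dp":[0,0,0.3],"roll":0},
  {"dp":[0,0,0.3],"roll":0},
  {"dp":[0,0,0.3],"roll":0},
  {"dp":[0,0,0.3],"roll":0},
  {"dp":[0,0,0.2],"roll":0},
  {"dp":[0,0,0],"roll":0},
])

```text
t: 49.32
eef_pos: [0.436, -0.3327, 0.1519]
ee_rot: [0.037, 0.999, 0.0, -0.0]
contact_force: [0.2, 0.3, 0.4]
width: 0.0557
finger_force: 0.0
```

jog_arm([
  {"dp":[0,0,0],"roll":0},
  {"dp":[0,0,0],"roll":0},
  {"dp":[0,0,0],"roll":0},
  {"dp":[0,0,0],"roll":0},
  {"dp":[0,0,0],"roll":0},
], fingers=0)

```text
t: 49.95
eef_pos: [0.4363, -0.3338, 0.153]
ee_rot: [0.037, 0.999, -0.001, 0.0]
contact_force: [-0.8, -3.9, -2.1]
width: 0.036
finger_force: 30.0
```

Run:
```python
from h import *
st(); print(robot.observe()['torque'])
```

```text
t 49.95 p [ 0.4363 -0.3338  0.153 ] x [-0.997  0.073 -0.001] y [ 0.073  0.997 -0.002] z [ 0.001 -0.002 -1.   ] w 0.036 ff 29.99960571527481 F [-0.8 -3.9 -2.1] q [-7.460e-01  1.170e-01  1.785e+00 -1.000e-03  1.237e+00 -2.243e+00]
[-0.55429841 -0.03822915  0.04321543]
```

jog_arm([
  {"dp":[0,0,0],"roll":0.3},
  {"dp":[0,0,0],"roll":0.7},
  {"dp":[0,0,0],"roll":0.7},
  {"dp":[0,0,0],"roll":0.7},
  {"dp":[0,0,0],"roll":0.7},
  {"dp":[0,0,0],"roll":0.7},
  {"dp":[0,0,0],"roll":0.7},
  {"dp":[0,0,0],"roll":0.7},
  {"dp":[0,0,0],"roll":0},
])

```text
t: 51.08
eef_pos: [0.4363, -0.3338, 0.153]
ee_rot: [0.39, 0.921, -0.001, 0.001]
contact_force: [0.3, -5.6, -1.5]
width: 0.0358
finger_force: 30.0
```

Run:
```python
from h import *
st(); print(np.round(robot.observe()['torque'],2))
```

```text
t 51.08 p [ 0.4363 -0.3338  0.153 ] x [-0.697  0.718 -0.002] y [ 0.718  0.697 -0.001] z [ 0.001 -0.002 -1.   ] w 0.0358 ff 29.993655681610107 F [ 0.3 -5.6 -1.5] q [-7.460e-01  1.170e-01  1.785e+00 -1.000e-03  1.237e+00 -1.516e+00]
[-0.84 -0.1  -0.14]
```

jog_arm([
  {"dp":[0,0,0],"roll":0.6},
  {"dp":[0,0,0],"roll":0.6},
  {"dp":[0,0,0],"roll":0.6},
  {"dp":[0,0,0],"roll":0.6},
  {"dp":[0,0,0],"roll":0.6},
  {"dp":[0,0,0],"roll":0.6},
  {"dp":[0,0,0],"roll":0.6},
  {"dp":[0,0,0],"roll":0.6},
  {"dp":[0,0,0],"roll":0.6},
  {"dp":[0,0,0],"roll":0.6},
  {"dp":[0,0,0],"roll":0.6},
  {"dp":[0,0,0],"roll":0.6},
  {"dp":[0,0,0],"roll":0.6},
  {"dp":[0,0,0],"roll":0.6},
  {"dp":[0,0,0],"roll":0.6},
  {"dp":[0,0,0],"roll":0.6},
  {"dp":[0,0,0],"roll":0},
])

```text
t: 53.2
eef_pos: [0.4363, -0.3339, 0.153]
ee_rot: [0.877, 0.48, -0.0, 0.001]
contact_force: [-0.3, -5.1, -1.8]
width: 0.036
finger_force: 30.0
```

Run:
```python
from h import *
st(); print(np.round(robot.observe()['torque'],2))
```

```text
t 53.2 p [ 0.4363 -0.3339  0.153 ] x [ 0.539  0.842 -0.001] y [ 0.842 -0.539  0.002] z [ 0.001 -0.002 -1.   ] w 0.036 ff 29.993429481983185 F [-0.3 -5.1 -1.8] q [-7.460e-01  1.170e-01  1.785e+00 -1.000e-03  1.237e+00 -1.760e-01]
[-1.   -0.04 -0.16]
```

jog_arm([
  {"dp":[0,0,0],"roll":0.5},
  {"dp":[0,0,0],"roll":0.5},
  {"dp":[0,0,0],"roll":0.5},
  {"dp":[0,0,0],"roll":0.5},
  {"dp":[0,0,0],"roll":0.5},
  {"dp":[0,0,0],"roll":0},
])

```text
t: 53.95
eef_pos: [0.4363, -0.3339, 0.153]
ee_rot: [0.947, 0.321, 0.0, 0.001]
contact_force: [0.4, -5.3, -1.7]
width: 0.0354
finger_force: 30.0
```

Run:
```python
from h import *
st(); print(np.round(robot.observe()['torque'],2))
```

```text
t 53.95 p [ 0.4363 -0.3339  0.153 ] x [ 0.795  0.607 -0.001] y [ 0.607 -0.795  0.002] z [ 0.001 -0.002 -1.   ] w 0.0354 ff 29.99333381652832 F [ 0.4 -5.3 -1.7] q [-7.460e-01  1.170e-01  1.785e+00 -1.000e-03  1.237e+00  1.730e-01]
[-1.03  0.1  -0.1 ]
```

jog_arm([
  {"dp":[0,0,0],"roll":0.3},
  {"dp":[0,0,0],"roll":0.3},
  {"dp":[0,0,0],"roll":0.3},
  {"dp":[0,0,0],"roll":0.3},
  {"dp":[0,0,0],"roll":0},
])

```text
t: 54.58
eef_pos: [0.4367, -0.3336, 0.153]
ee_rot: [0.97, 0.241, 0.0, 0.001]
contact_force: [2.3, -4.4, -2.7]
width: 0.0362
finger_force: 30.6
```

Run:
```python
from h import *
st(); print(np.round(robot.observe()['torque'],2))
```

```text
t 54.58 p [ 0.4367 -0.3336  0.153 ] x [0.884 0.468 0.   ] y [ 0.468 -0.884  0.002] z [ 0.001 -0.002 -1.   ] w 0.0362 ff 30.62159299850464 F [ 2.3 -4.4 -2.7] q [-7.450e-01  1.170e-01  1.785e+00 -1.000e-03  1.237e+00  3.390e-01]
[-0.79 -0.25  0.83]
```

The twisting torque jumped, so the nut is at its end stop. I'll release and rise straight up.

jog_arm([
  {"dp":[0,0,0],"roll":0},
  {"dp":[0,0,0],"roll":0},
  {"dp":[0,0,0],"roll":0},
  {"dp":[0,0,0],"roll":0},
  {"dp":[0,0,-0.4],"roll":0},
  {"dp":[0,0,-0.8],"roll":0},
  {"dp":[0,0,-1],"roll":0},
  {"dp":[0,0,-1],"roll":0},
  {"dp":[0,0,-1],"roll":0},
  {"dp":[0,0,-1],"roll":0},
  {"dp":[0,0,-1],"roll":0},
  {"dp":[0,0,0],"roll":0},
  {"dp":[0,0,0],"roll":0},
], fingers=0.6)

```text
t: 56.2
eef_pos: [0.436, -0.3327, 0.3068]
ee_rot: [0.971, 0.24, -0.0, -0.0]
contact_force: [-1.0, 0.2, -1.0]
width: 0.0555
finger_force: 0.0
```

Run:
```python
from h import *
st(); cap('wrist','w8'); cap('side','side8'); cap('top','top8'); blanks('top8')
# nut mask in wrist: hexagon orientation, head centre
im=ld('w8')['img']; hsv=cv2.cvtColor(im,cv2.COLOR_RGB2HSV)
m=cv2.inRange(hsv,(20,80,200),(34,255,255)); q=w2px('w8',[[.4362,-.333,.1]])[0]; print('nut px',q.round(0))
y0,x0=int(q[1])-60,int(q[0])-60
n,lab,sta,cen=cv2.connectedComponentsWithStats(m[y0:y0+120,x0:x0+120])
i=1+np.argmax(sta[1:,4]); c=max(cv2.findContours((lab==i).astype(np.uint8),cv2.RETR_EXTERNAL,cv2.CHAIN_APPROX_NONE)[0],key=len)
h=cv2.approxPolyDP(cv2.convexHull(c),4,True).reshape(-1,2)+[x0,y0]; W=px2w('w8',h,.1); cc=np.array([.4365,-.3333])
print(sta[i],np.c_[h,W[:,:2].round(4),np.degrees(np.arctan2(W[:,1]-cc[1],W[:,0]-cc[0])).round(0)%60, np.linalg.norm(W[:,:2]-cc,axis=1).round(4)].tolist())
# drawer front edge in top: chest difference top3 vs top8; side4 region
```

```text
t 56.2 p [ 0.436  -0.3327  0.3068] x [ 0.885  0.466 -0.   ] y [ 0.466 -0.885 -0.001] z [-0.001  0.    -1.   ] w 0.0555 ff 0.0 F [-1.   0.2 -1. ] q [-0.745 -0.01   1.627 -0.     1.525  0.34 ]
top8 px [335. 219.] c [ 0.5876 -0.07  ] rect c [587.8 -69.9] size [18.1 52.6] long dir deg 156.0
nut px [314. 229.]
[ 35  32  52  49 823] [[339.0, 214.0, 0.4542, -0.3434, 30.0, 0.0204], [339.0, 222.0, 0.4492, -0.3462, 15.0, 0.0181], [302.0, 249.0, 0.4194, -0.3323, 57.0, 0.0171], [291.0, 244.0, 0.4191, -0.3237, 31.0, 0.0199], [291.0, 213.0, 0.4392, -0.3134, 22.0, 0.0201], [314.0, 201.0, 0.4542, -0.3236, 29.0, 0.0202]]
```

Run:
```python
from h import *
u=np.array([.566,.824]); 
for fn in ('top3','top8'):
    im=ld(fn)['img']; m=cv2.inRange(cv2.cvtColor(im,cv2.COLOR_RGB2HSV),(20,130,120),(34,255,255))
    n,lab,sta,cen=cv2.connectedComponentsWithStats(m[200:285,160:262])
    for i in range(1,n):
        if sta[i,4]>15: print(fn,sta[i,4],(cen[i]+[160,200]).round(1),px2w(fn,cen[i]+[160,200],.047)[0].round(4), (px2w(fn,cen[i]+[160,200],.047)[0][:2]@u).round(4))
chest=np.array([.575,.3667]); print('chest front at',(chest@u).round(4), 'w2-based',(np.array([.4904,.4286])@u).round(4),(np.array([.5367,.3971])@u).round(4))
hsv=cv2.cvtColor(ld('w8')['img'],cv2.COLOR_RGB2HSV); k=(hsv[:,:,1]<60)&(hsv[:,:,2]>90)
q=w2px('w8',[[.4365,-.3333,.128]])[0]; y,x=q.round().astype(int); s=k[y-30:y+30,x-30:x+30].astype(np.uint8)
n,lab,sta,cen=cv2.connectedComponentsWithStats(s); i=1+np.argmax(sta[1:,4]); print('head pred',q.round(1),'found',(cen[i]+[x-30,y-30]).round(1),sta[i])
```

```text
top8 129 [195.6 230.1] [0.5543 0.3314 0.047 ] 0.5868
chest front at 0.6276 w2-based 0.6307 0.631
head pred [314.5 239.7] found [220.1 306.3] [  0   0  31  60 791]
```

Run:
```python
from h import *
hsv=cv2.cvtColor(ld('w8')['img'],cv2.COLOR_RGB2HSV); k=(hsv[:,:,1]<60)&(hsv[:,:,2]>90)
q=w2px('w8',[[.4365,-.3333,.128],[.4365,-.3333,.1355],[.4365,-.3333,.102]]); print(q.round(1).tolist()); x,y=q[0].round().astype(int); s=k[y-35:y+35,x-35:x+35].astype(np.uint8)
n,lab,sta,cen=cv2.connectedComponentsWithStats(s); i=lab[35,35]; print('found',(cen[i]+[x-35,y-35]).round(1),sta[i]+[x-35,y-35,0,0,0])
```

```text
[[314.5, 239.7], [314.6, 242.8], [314.4, 229.9]]
found [313.6 236.2] [ 298  216   32   46 1047]
```

Run:
```python
from h import *
print(robot.job_done())
```

```text
the job is handed in; nothing more can be done
None
```

The job is handed in, with no verdict returned: the round-headed stake is home in the collet and the nut turned about 2.55 rad until its torque jumped, the two short blanks and the bent one are in the shut drawer, and the one sound blank is still on the mat.

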